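# Clear the counter into the card-index cabinet and lock it

### The arm

A 7-joint arm with a two-finger parallel gripper is mounted at the origin on the work surface. World frame = base frame: x ahead of the robot, y to its left, z up, the work surface at z = 0. Lengths are in m, angles in rad, forces in N, time in s.
With the tool pointing down it reaches from about 0.425 to 0.875 m from the base axis. Payload 8.4 kg.
Tool frame: the origin (TCP) lies at the very end of the fingers, on their centre line; the grasp point (between the pads) lies 19 mm behind it; z points along the fingers, y is the line along which they close (so a half turn about z gives the same grasp; the last joint's range is limited). The gripper opens to 87 mm and grips with 3 to 60 N. Pads are 19 mm wide; open, the fingers measure 117 mm over their backs; the gripper's body (75 mm by 190 mm) begins 51 mm behind the grasp point.
Start: joints at [1.086, 0.333, 0.04, 1.465, -0.013, 1.343, -0.059], TCP at [0.245, -0.602, 0.223] pointing down, gripper open.
Joint ranges: [-2.58, 2.58], [-0.38, 2.09], [-1.3, 1.39], [0.25, 2.4], [-1.5, 4.64], [0.08, 2.09], [-2.65, 2.65]. Speed limits (rad/s): [2.22, 2.22, 2.79, 2.79, 3.14, 3.14, 3.14].

### API

Orientations are given as a unit quaternion [x, y, z, w].
In Python, from rig import ctrl gives the robot as it stands.
- The arm moves only by the tool play_rows, never from a script. Its argument "plan" is a list of rows, each an object of numbers: "rx", "ry", "rz": the turn, a rotation vector about the world's x, y, z in degrees; "x", "y", "z": the shift along the world's x, y, z in mm; "hand": the finger opening in mm, from 0 to 87. In form: [{"rx": .., "ry": .., "rz": .., "x": .., "y": .., "z": .., "hand": ..}, ...]. A call has 1 to 8 rows; each row is the pose to reach, as a shift and turn from the pose commanded when the call began; what a row does not reach only later rows make up. A row lasts 1/12 s, in which the tool goes at most 41.7 mm and 7.16 degrees, less where a joint would pass 70% of its speed; a pose out of reach is approached as far as the arm can. A call with a gripper value outside its range is refused whole. The fingers move at their own pace and stop on an object; "grip_force" is the grip in N (left out, the last holds). Time passes only in rows, so rows that repeat a pose let the fingers close. It gives the time, the measured TCP pose, the force, the opening and the grip force at its end, in the units of the state.
- ctrl.sense(): the state, without advancing time (a new reading comes with each control period).
- ctrl.grab_frame(name): name is "scene" or "top"; returns the picture (384x512x3 uint8, blue, green, red); there is no depth.
- ctrl.get_calibration(name): a dict with "fx", "fy", "cx", "cy" (pixels), "rvec" (rotation vector, rad) and "tvec" (3), from world to camera coordinates, as OpenCV has them. Camera axes: x right, y down, z forward; pixel columns grow to the right and rows downward; lengths in m; the calibration is good to about 2 mm. A picture is of the moment at which its call begins. get_calibration takes no time and is no camera call.
- ctrl.close_job(): hands the job in; it is judged then, once.
The state is a dict: "clock": time; "joint_pos": joint angles; "qd": joint speeds; "joint_efforts": joint torques, N m; "position": TCP position; "ee_rot": TCP orientation; "contact_force": force on the tool from outside, world axes, zero at the start; "ft_torque": the same for the moment, N m; "opening": opening from 0.0 (shut) to 1.0 (fully open); "grip_force": force on a finger pad.
Only numpy, scipy, OpenCV 4.12 (cv2) and the standard library are available. Lean on these libraries where they do the work, as an engineer would, in place of code of your own. Each camera call takes 0.05 s, during which the arm holds its last target. There are 200 camera calls.

### The job

Clear the counter and lock up the card-index cabinet: put every round button tin into the open left drawer and shut it fully home, which lets the interlock free the right drawer. Then pull the right drawer well open, put every rubber stamp into it and shut it fully home as well. Last, push the lock plunger between the drawers right in until it clicks and stays in, and leave the paperweight, the tea cup and the tape measure standing where they are.

Things in the scene. Friction and masses are not known exactly. Their poses are not given: they have to be found in the camera images.
- cabinet_front (a point): Low grey steel card-index cabinet fixed to the counter, 250 deep, 420 wide, 105 high, two drawers side by side in its front, which faces the robot. This point: middle of the foot of its front, on the counter (z = 0). x points from front to back, y to its left end as the robot sees it, z up; its yaw varies. The top begins at x = 0 here, 105 high; drawers slide out along -x.
- left_drawer (a joint): How far the left drawer (cabinet's +y side) is out, in m: 0 fully home, 0.135 fully out; part open at the start. An interlock lets only one drawer be out: while one is more than about 2 mm out, the other is blocked after 2 to 4 mm. Friction about 1.5 N; it stays where it is left.
- right_drawer (a joint): The same for the right drawer (-y side); shut at the start and blocked until the left drawer is fully home.
- left_floor (a point): Point on the left drawer's inner floor, mid-width, 62.5 behind the inside of its front, 18 above the counter; moves with it, axes as the cabinet's. Inside: x -62.5 to 142.5, y -78 to 78; walls 5 thick, 55 high above this floor; front panel 68 high, outer face at x = -79.5. Open above only where it is out of the cabinet: x from -62.5 to -67.5 + the drawer's opening. Contents must be less than 70 high.
- left_handle (a point): Middle of the left drawer's handle: a round steel bar 10 thick, 90 long in the cabinet's y, 75 above the counter (30 below the cabinet's top), its centre line 40 in front of the drawer's front face, with free room behind it for a finger. Moves with the drawer; axes as the cabinet's.
- right_floor (a point): Point on the right drawer's inner floor, mid-width, 62.5 behind the inside of its front, 18 above the counter; moves with it, axes as the cabinet's. Inside: x -62.5 to 142.5, y -78 to 78; walls 5 thick, 55 high above this floor; front panel 68 high, outer face at x = -79.5. Open above only where it is out of the cabinet: x from -62.5 to -67.5 + the drawer's opening. Contents must be less than 70 high.
- right_handle (a point): Middle of the right drawer's handle: a round steel bar 10 thick, 90 long in the cabinet's y, 75 above the counter (30 below the cabinet's top), its centre line 40 in front of the drawer's front face, with free room behind it for a finger. Moves with the drawer; axes as the cabinet's.
- plunger (a joint): Travel of the sprung lock plunger in the post between the drawers, in m: 0 out, 0.013 at the stop. It takes about 4 N at first and 9 N to push through. Past about 0.0115 it clicks and then stays in at about 0.011; short of that it springs back. It locks both drawers and cannot be released without the key: both must be fully home before it is pushed.
- plunger_face (a point): Centre of the round front face of the lock plunger: a steel knob 18 in diameter that stands about 26 proud of the post between the two drawers when out, 70 above the counter. x points into the cabinet, the way it is pushed.
- tin1_mid (a point): A round flat button tin, plain metal, 44 in diameter, 24 high, about 60 g. Centre of the tin; z is its own axis. Two or three are present (None if absent).
- tin2_mid (a point): A round flat button tin, plain metal, 44 in diameter, 24 high, about 60 g. Centre of the tin; z is its own axis. Two or three are present (None if absent).
- tin3_mid (a point): A round flat button tin, plain metal, 44 in diameter, 24 high, about 60 g. Centre of the tin; z is its own axis. Two or three are present (None if absent).
- stamp1_mid (a point): A wooden rubber stamp, 52 high, about 50 g: a rectangular block 42 x 26 (x, y) and 14 high with a turned knob handle, 21 in diameter from 26 to 52 above its underside and thinner (14) below. Point on its axis half-way up, 26 above the underside; z points from the block to the knob. Two or three are present (None if absent).
- stamp2_mid (a point): A wooden rubber stamp, 52 high, about 50 g: a rectangular block 42 x 26 (x, y) and 14 high with a turned knob handle, 21 in diameter from 26 to 52 above its underside and thinner (14) below. Point on its axis half-way up, 26 above the underside; z points from the block to the knob. Two or three are present (None if absent).
- stamp3_mid (a point): A wooden rubber stamp, 52 high, about 50 g: a rectangular block 42 x 26 (x, y) and 14 high with a turned knob handle, 21 in diameter from 26 to 52 above its underside and thinner (14) below. Point on its axis half-way up, 26 above the underside; z points from the block to the knob. Two or three are present (None if absent).
- paperweight_mid (a point): Bystander, not part of the job: green glass paperweight, a dome 52 across and 32 high; its centre, half-way up.
- tea_cup_mid (a point): Bystander, not part of the job: small steel tea cup, 52 across and 58 high, open at the top; its centre, half-way up.
- tape_mid (a point): Bystander, not part of the job: square grey pocket tape measure, 46 x 46 x 30 high; its centre, half-way up.

How it is judged:
On the way, in this order (a step that is already met when the one before it is completed fails the run):
1. the left drawer is fully home with all the tins in it (x of tin1_mid in the frame of left_floor between -0.063 and 0.143 m and y of tin1_mid in the frame of left_floor between -0.079 and 0.079 m and z of tin1_mid in the frame of left_floor between 0 and 0.065 m and x of tin2_mid in the frame of left_floor between -0.063 and 0.143 m and y of tin2_mid in the frame of left_floor between -0.079 and 0.079 m and z of tin2_mid in the frame of left_floor between 0 and 0.065 m and x of tin3_mid in the frame of left_floor between -0.063 and 0.143 m and y of tin3_mid in the frame of left_floor between -0.079 and 0.079 m and z of tin3_mid in the frame of left_floor between 0 and 0.065 m and value of joint left_drawer below 0.004 m), for 0.2 s.
2. the right drawer is open (value of joint right_drawer above 0.09 m), for 0.2 s.
3. the right drawer is fully home with all the stamps in it, the left still home (x of stamp1_mid in the frame of right_floor between -0.063 and 0.143 m and y of stamp1_mid in the frame of right_floor between -0.079 and 0.079 m and z of stamp1_mid in the frame of right_floor between 0 and 0.065 m and x of stamp2_mid in the frame of right_floor between -0.063 and 0.143 m and y of stamp2_mid in the frame of right_floor between -0.079 and 0.079 m and z of stamp2_mid in the frame of right_floor between 0 and 0.065 m and x of stamp3_mid in the frame of right_floor between -0.063 and 0.143 m and y of stamp3_mid in the frame of right_floor between -0.079 and 0.079 m and z of stamp3_mid in the frame of right_floor between 0 and 0.065 m and value of joint each of left_drawer, right_drawer below 0.004 m), for 0.2 s.
4. the lock plunger is fully in (value of joint plunger above 0.009 m), for 0.2 s.
At the end, for the whole second after the job is handed in: All the tins lie inside the left drawer and all the stamps inside the right drawer, both drawers are home (less than 4 mm out), and the lock plunger has latched and stays in (more than 9 mm of its 13 mm travel) (all of step 3 and x of tin1_mid in the frame of left_floor between -0.063 and 0.143 m and y of tin1_mid in the frame of left_floor between -0.079 and 0.079 m and z of tin1_mid in the frame of left_floor between 0 and 0.065 m and x of tin2_mid in the frame of left_floor between -0.063 and 0.143 m and y of tin2_mid in the frame of left_floor between -0.079 and 0.079 m and z of tin2_mid in the frame of left_floor between 0 and 0.065 m and x of tin3_mid in the frame of left_floor between -0.063 and 0.143 m and y of tin3_mid in the frame of left_floor between -0.079 and 0.079 m and z of tin3_mid in the frame of left_floor between 0 and 0.065 m and value of joint plunger above 0.009 m); the robot touches nothing.
It fails at once if the paperweight is knocked over or shoved more than 6 cm (distance of paperweight_mid from where it was at the start of the episode above 0.06 m or angle between paperweight_mid's own z axis and vertical above 0.7 rad).
It fails at once if the tea cup is knocked over or shoved more than 6 cm (distance of tea_cup_mid from where it was at the start of the episode above 0.06 m or angle between tea_cup_mid's own z axis and vertical above 0.7 rad).
It fails at once if the tape is knocked over or shoved more than 6 cm (distance of tape_mid from where it was at the start of the episode above 0.06 m or angle between tape_mid's own z axis and vertical above 0.7 rad).
Of tin1, tin2, tin3 only 2 to 3 are there at a start; the rules pass over those that are not, and their reading is None.
Of stamp1, stamp2, stamp3 only 2 to 3 are there at a start; the rules pass over those that are not, and their reading is None.
At some moment in a run one of tin1, tin2, tin3, stamp1, stamp2, stamp3 may be knocked a few centimetres aside while the robot is not near it.
Once in a run the grip may slacken for a moment while it holds something.
It also fails if it takes over 210 s, if anything falls off the work surface, if the arm or the gripper's body presses on something with over 40 N, if the wrist force passes 120 N, or if a joint passes its speed limit or range.

## Working session

There is one attempt and no reset: what is moved stays moved. The work goes in short steps, Python scripts to look and compute and a tool call to move; the robot and the scene stay as the last step left them, time stands still between calls to the robot, and variables do not carry over. Pictures are saved under pics/ and viewed, at most 16 in all, crops included, and the job is handed in when it is done.

Besides the shell and the picture viewer there is one more tool, called in YAML: its name, and indented under it one key for each argument. play_rows: Moves the arm, as the interface text tells. Its arguments: {"type":"object","properties":{"plan":{"type":"array"},"grip_force":{"type":"number"}},"required":["plan"]}

```bash
mkdir -p pics
cat > h.py <<'E'
import numpy as np, cv2
from rig import ctrl
def cal(n):
    c=ctrl.get_calibration(n); K=np.array([[c['fx'],0,c['cx']],[0,c['fy'],c['cy']],[0,0,1.]])
    return K,np.array(c['rvec'],float),np.array(c['tvec'],float)
def ray(n,u,v,z):
    K,r,t=cal(n); R=cv2.Rodrigues(r)[0]; C=-R.T@t
    d=R.T@np.linalg.inv(K)@np.array([u,v,1.]); return C+d*(z-C[2])/d[2]
def proj(n,P):
    K,r,t=cal(n); return cv2.projectPoints(np.array(P,float).reshape(-1,1,3),r,t,K,None)[0].reshape(-1,2)
def save(n,f,crop=None,s=1.5):
    im=ctrl.grab_frame(n)
    if crop: u0,v0,u1,v1=crop; im=im[v0:v1,u0:u1]
    cv2.imwrite('pics/'+f,cv2.resize(im,None,fx=s,fy=s,interpolation=cv2.INTER_CUBIC))
E
python3 - <<'E'
from h import *
save('scene','s0.png');save('top','t0.png')
for n in('scene','top'):
    K,r,t=cal(n);print(n,K[0,0],-cv2.Rodrigues(r)[0].T@t)
s=ctrl.sense();print(s)
E
```

```text
scene 428.3358592704501 [ 1.09060541 -0.30904337  0.93531939]
top 437.2059257074481 [ 0.39875503 -0.05038858  1.35571053]
{'clock': 0.1, 'joint_pos': array([ 1.08577503,  0.33382993,  0.03987454,  1.46617686, -0.0133784 ,
        1.34327371, -0.05847666]), 'qd': array([ 0.00145608, -0.00141738,  0.00074789, -0.00198951, -0.00016014,
       -0.00056331,  0.00036066]), 'joint_efforts': array([ 5.10132755e-03, -6.57805681e+01,  1.34046491e+00, -4.04705071e+01,
       -5.95594430e-02,  4.08604089e-02,  4.61251739e-05]), 'position': array([ 0.24442166, -0.60184895,  0.22175781]), 'ee_rot': array([ 9.81449021e-01,  1.91721969e-01, -1.92861773e-04, -6.84474551e-04]), 'contact_force': array([-0.0773924 , -0.00459649,  0.03112155]), 'ft_torque': array([ 0.07474545,  0.03462086, -0.00316344]), 'grip_force': 0.0, 'opening': 1.0028969626064155}
```

View pics/t0.png

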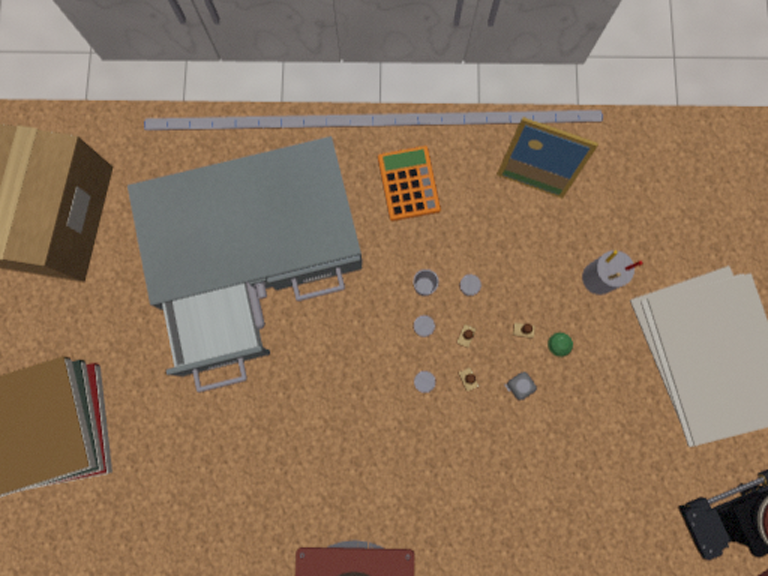

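View pics/s0.png

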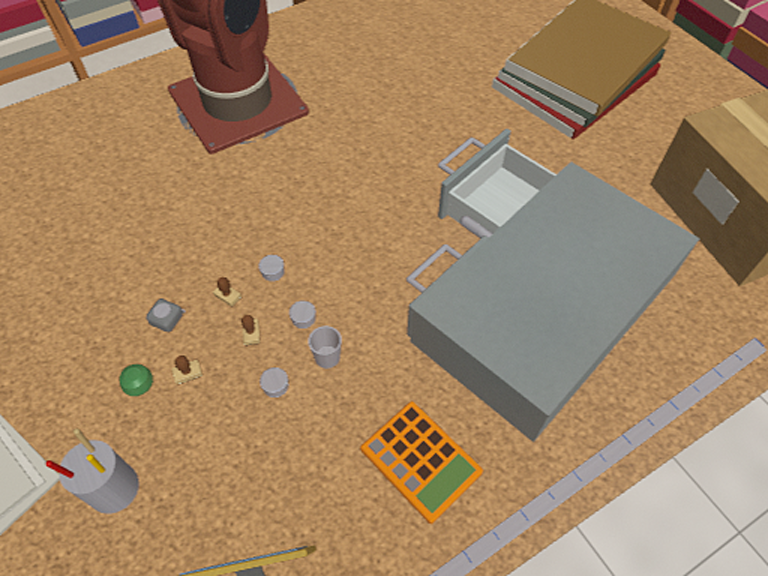

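Top view (1.5x): tins at (424,325), (424,381), (470,284); stamps at (468,335), (526,329), (470,379); cup (425,283), paperweight (560,344), tape (522,385); left drawer part open at (212,325). Next I'll enlarge for precise pixels.

Run:
```python
from h import *
im=cv2.imread('pics/t0.png')  # scaled
f=ctrl.grab_frame('top'); cv2.imwrite('pics/raw_t.png',f)
cv2.imwrite('pics/c1.png',cv2.resize(f[175:275,265:395],None,fx=6,fy=6,interpolation=cv2.INTER_CUBIC))
cv2.imwrite('pics/c2.png',cv2.resize(f[85:265,80:250],None,fx=3.3,fy=3.3,interpolation=cv2.INTER_CUBIC))
```

```text
(no output)
```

View pics/c1.png

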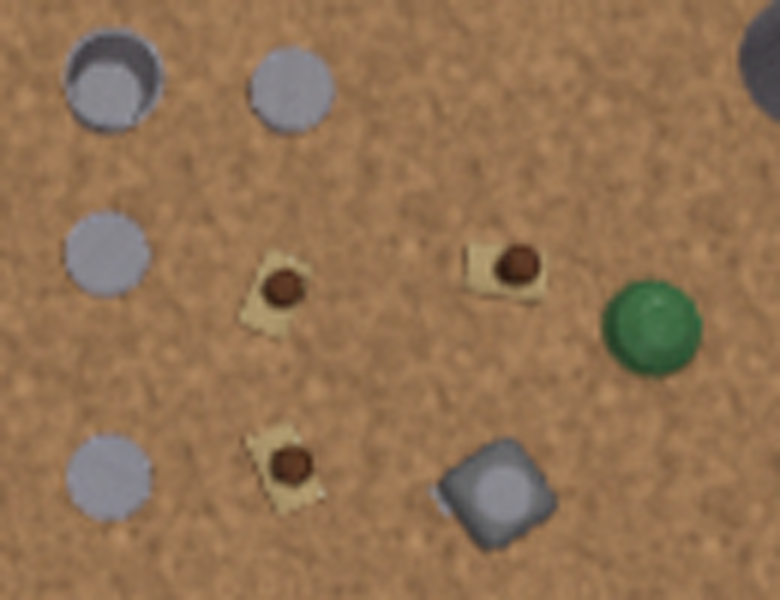

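View pics/c2.png

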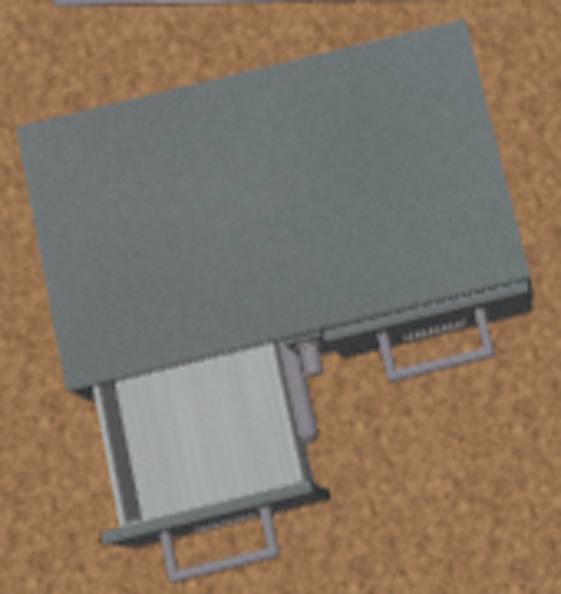

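c1 shows tin tops at (292,90), (108,254), (110,478) and stamp knobs at (284,288), (520,265), (292,465). c2 shows the cabinet top corners at (18,128), (465,20), (530,282), (68,388) and the handle bars near (222,567) and (440,365).

Run:
```python
from h import *
from scipy.optimize import least_squares
c1=lambda x,y:(265+(x+.5)/6-.5,175+(y+.5)/6-.5)
c2=lambda x,y:(80+(x+.5)/3.3-.5,85+(y+.5)/3.3-.5)
for n,p,z in [('tinA',(292,90),.024),('tinB',(108,254),.024),('tinC',(110,478),.024),('stA',(284,288),.052),('stB',(520,265),.052),('stC',(292,465),.052),('cup',(114,80),.058),('pw',(652,328),.016),('tape',(498,494),.03)]:
    print(n,ray('top',*c1(*p),z).round(4))
for n,q in [('stA',[(272,250),(312,263),(284,337),(240,320)]),('stB',[(468,243),(546,247),(540,300),(465,290)]),('stC',[(246,440),(292,425),(325,495),(283,513)])]:
    P=np.array([ray('top',*c1(*p),.014)[:2] for p in q]); 
    E=[np.linalg.norm(P[i]-P[(i+1)%4]) for i in range(4)]
    d=(P[1]+P[2]-P[0]-P[3])if E[0]>E[1] else (P[2]+P[3]-P[0]-P[1])
    print(n,P.mean(0).round(4),np.round(E,3),'long ang',np.degrees(np.arctan2(d[1],d[0])).round(1))
Q=np.array([ray('top',*c2(*p),.105)[:2] for p in [(18,128),(465,20),(530,282),(68,388)]])
print(Q.round(4))
L=np.array([[.25,.21],[.25,-.21],[0,-.21],[0,.21]])
def f(p):
    c,s=np.cos(p[2]),np.sin(p[2]); return (L@np.array([[c,s],[-s,c]])+p[:2]-Q).ravel()
r=least_squares(f,[.6,.2,.2]);print('cab',r.x.round(4),np.degrees(r.x[2]),(r.fun*1e3).round(1))
x0,y0,th=r.x;R=np.array([[np.cos(th),-np.sin(th)],[np.sin(th),np.cos(th)]])
for n,p in [('Lh',(222,567)),('Lh1',(170,578)),('Lh2',(275,552)),('Rh',(440,365)),('Rh1',(393,377)),('Rh2',(490,353))]:
    P=ray('top',*c2(*p),.075)[:2];print(n,P.round(4),'cab',(R.T@(P-r.x[:2])).round(4))
for n,p in [('plg',(311,358))]:
    P=ray('top',*c2(*p),.079)[:2];print(n,P.round(4),'cab',(R.T@(P-r.x[:2])).round(4))
```

```text
tinA [ 0.6383 -0.2254  0.024 ]
tinB [ 0.5522 -0.1309  0.024 ]
tinC [ 0.4393 -0.132   0.024 ]
stA [ 0.5331 -0.2167  0.052 ]
stB [ 0.5461 -0.3341  0.052 ]
stC [ 0.446  -0.2197  0.052 ]
cup [ 0.6362 -0.1317  0.058 ]
pw [ 0.5189 -0.4081  0.016 ]
tape [ 0.4338 -0.3249  0.03  ]
stA [ 0.5348 -0.2179] [0.021 0.041 0.024 0.04 ] long ang 157.1
stB [ 0.5478 -0.3345] [0.04  0.028 0.038 0.024] long ang -94.5
stC [ 0.4457 -0.2218] [0.025 0.038 0.023 0.041] long ang -154.1
[[ 0.817   0.4662]
 [ 0.9247  0.0623]
 [ 0.6791 -0.0019]
 [ 0.579   0.4028]]
cab [0.6289 0.201  0.2532] 14.505550342828046 [ 1.3  0.8 -1.1 -1.9  2.4 -0.4 -2.7  1.5]
Lh [0.4259 0.2658] cab [-0.1804  0.1135]
Lh1 [0.4157 0.3111] cab [-0.1789  0.16  ]
Lh2 [0.4396 0.2197] cab [-0.1786  0.0655]
Rh [0.6084 0.0789] cab [-0.0505 -0.1131]
Rh1 [0.5969 0.1209] cab [-0.051  -0.0695]
Rh2 [0.6199 0.0341] cab [-0.0505 -0.1593]
plg [0.6127 0.1949] cab [-0.0173 -0.0019]
```

play_rows:
  plan:
    - {"x": 160, "y": 240, "z": -40, "rz": 41, "hand": 60}
    - {"x": 160, "y": 240, "z": -40, "rz": 41, "hand": 60}
    - {"x": 160, "y": 240, "z": -40, "rz": 41, "hand": 60}
    - {"x": 160, "y": 240, "z": -40, "rz": 41, "hand": 60}
    - {"x": 160, "y": 240, "z": -40, "rz": 41, "hand": 60}
    - {"x": 160, "y": 240, "z": -40, "rz": 41, "hand": 60}
    - {"x": 160, "y": 240, "z": -40, "rz": 41, "hand": 60}
    - {"x": 160, "y": 240, "z": -40, "rz": 41, "hand": 60}

```text
schema error: expected keys rx, ry, rz, x, y, z, hand
```

```bash
cat >> h.py <<'E'
X0,Y0,TH=0.6289,0.201,0.2532
def c2w(x,y): return np.array([X0+x*np.cos(TH)-y*np.sin(TH),Y0+x*np.sin(TH)+y*np.cos(TH)])
def st():
    s=ctrl.sense();q=s['ee_rot'];from scipy.spatial.transform import Rotation as R
    M=R.from_quat(q).as_matrix()
    print('t',s['clock'].__round__(2),'P',s['position'].round(4),'yaw',np.degrees(np.arctan2(M[1,0],M[0,0])).round(2),'tilt',M[:2,2].round(4),'F',s['contact_force'].round(1),'open',round(s['opening']*87,1),'gf',s['grip_force'],'q',s['joint_pos'].round(2))
    return s['position']
def det(f=None):
    f=ctrl.grab_frame('top') if f is None else f
    h=cv2.cvtColor(f,cv2.COLOR_BGR2HSV).astype(int); H,S,V=h[...,0],h[...,1],h[...,2]
    roi=np.zeros(f.shape[:2],bool); roi[150:300,235:420]=1
    for n,m,z in [('grey',(S<70)&(V>110),.024),('knob',(V<85)&(S>100)&(H<20),.052)]:
        k,_,sta,c=cv2.connectedComponentsWithStats((m&roi).astype(np.uint8))
        for i in range(1,k):
            if sta[i,4]>12: print(n,sta[i,4],c[i].round(1),ray('top',*c[i],z)[:2].round(4))
E
python3 - <<'E'
from h import *
st(); det(cv2.imread('pics/raw_t.png')); print('now'); det()
for y in(.063,.113,.163): print(c2w(-.062,y).round(4))
E
```

```text
t 0.15 P [ 0.2444 -0.6019  0.2219] yaw 22.1 tilt [-0.0005  0.0011] F [-0.4 -0.6  0.2] open 87.1 gf 0.0 q [ 1.09  0.33  0.04  1.47 -0.01  1.34 -0.06]
grey 68 [236.6 161.4] [0.7251 0.0133]
grey 396 [409.2 178.9] [ 0.6756 -0.5223]
grey 141 [283. 189.] [ 0.639  -0.1321]
grey 155 [313.3 189.3] [ 0.6392 -0.2257]
grey 163 [282.4 216.7] [ 0.5528 -0.1302]
grey 166 [282.6 254.1] [ 0.4398 -0.1312]
grey 87 [348.4 256.8] [ 0.4345 -0.3288]
knob 19 [349.8 219.5] [ 0.5439 -0.3297]
knob 15 [311.1 223.7] [ 0.5297 -0.2143]
now
grey 66 [236.5 161.1] [0.7261 0.0135]
grey 394 [409.3 178.8] [ 0.6758 -0.5224]
grey 144 [283. 189.] [ 0.639  -0.1322]
grey 155 [313.3 189.3] [ 0.6392 -0.2257]
grey 164 [282.3 216.8] [ 0.5527 -0.1301]
grey 167 [282.6 254. ] [ 0.4399 -0.1311]
grey 87 [348.4 256.8] [ 0.4345 -0.3288]
knob 17 [349.6 219.6] [ 0.5434 -0.3292]
knob 15 [311.1 223.7] [ 0.5297 -0.2143]
knob 18 [312.7 252.3] [ 0.4454 -0.2182]
[0.5531 0.2465]
[0.5406 0.2949]
[0.528  0.3433]
```

play_rows:
  plan:
    - {"rx": 0, "ry": 0, "x": 160, "y": 240, "z": -40, "rz": 41, "hand": 60}
    - {"rx": 0, "ry": 0, "x": 160, "y": 240, "z": -40, "rz": 41, "hand": 60}
    - {"rx": 0, "ry": 0, "x": 160, "y": 240, "z": -40, "rz": 41, "hand": 60}
    - {"rx": 0, "ry": 0, "x": 160, "y": 240, "z": -40, "rz": 41, "hand": 60}
    - {"rx": 0, "ry": 0, "x": 160, "y": 240, "z": -40, "rz": 41, "hand": 60}
    - {"rx": 0, "ry": 0, "x": 160, "y": 240, "z": -40, "rz": 41, "hand": 60}
    - {"rx": 0, "ry": 0, "x": 160, "y": 240, "z": -40, "rz": 41, "hand": 60}
    - {"rx": 0, "ry": 0, "x": 160, "y": 240, "z": -40, "rz": 41, "hand": 60}

```text
clock: 0.87
position: [0.4096, -0.3537, 0.1817]
ee_rot: [0.849, 0.528, 0.001, -0.001]
contact_force: [1.2, 1.5, 0.9]
opening: 0.695
grip_force: 0.0
```

play_rows:
  plan:
    - {"rx": 0, "ry": 0, "x": 148, "y": 231, "z": -75, "rz": 41, "hand": 60}
    - {"rx": 0, "ry": 0, "x": 148, "y": 231, "z": -75, "rz": 41, "hand": 60}
    - {"rx": 0, "ry": 0, "x": 148, "y": 231, "z": -75, "rz": 41, "hand": 60}
    - {"rx": 0, "ry": 0, "x": 148, "y": 231, "z": -75, "rz": 41, "hand": 60}
    - {"rx": 0, "ry": 0, "x": 148, "y": 231, "z": -75, "rz": 41, "hand": 60}
    - {"rx": 0, "ry": 0, "x": 148, "y": 231, "z": -75, "rz": 41, "hand": 60}
    - {"rx": 0, "ry": 0, "x": 148, "y": 231, "z": -75, "rz": 41, "hand": 60}
    - {"rx": 0, "ry": 0, "x": 148, "y": 231, "z": -75, "rz": 41, "hand": 60}

```text
clock: 1.53
position: [0.5547, -0.1231, 0.1059]
ee_rot: [0.611, 0.791, 0.002, -0.002]
contact_force: [-0.4, 0.9, -1.1]
opening: 0.692
grip_force: 0.0
```

Run:
```python
from h import *
st(); det(); st()
save('scene','s1.png')
```

```text
t 1.53 P [ 0.5547 -0.1231  0.1059] yaw 104.61 tilt [-0.0004  0.0044] F [-0.4  0.9 -1.1] open 60.2 gf 0.0 q [ 0.54  0.3  -0.47  1.79  0.15  1.09  0.28]
grey 83 [236.6 163.2] [0.7193 0.0132]
grey 400 [409.2 178.9] [ 0.6755 -0.5222]
grey 114 [348.1 256.4] [ 0.4357 -0.3279]
knob 37 [308.9 180.1] [ 0.6624 -0.2088]
knob 345 [270.1 251.5] [ 0.446  -0.0926]
knob 14 [310.  201.5] [ 0.5967 -0.2116]
knob 314 [317.7 257.9] [ 0.4292 -0.2326]
knob 15 [349.6 219.8] [ 0.5429 -0.3291]
t 1.58 P [ 0.5535 -0.1267  0.1064] yaw 104.45 tilt [-0.0011  0.0025] F [ 0.2 -0.8  0.8] open 60.1 gf 0.0 q [ 0.55  0.3  -0.46  1.79  0.15  1.09  0.28]
```

View pics/s1.png

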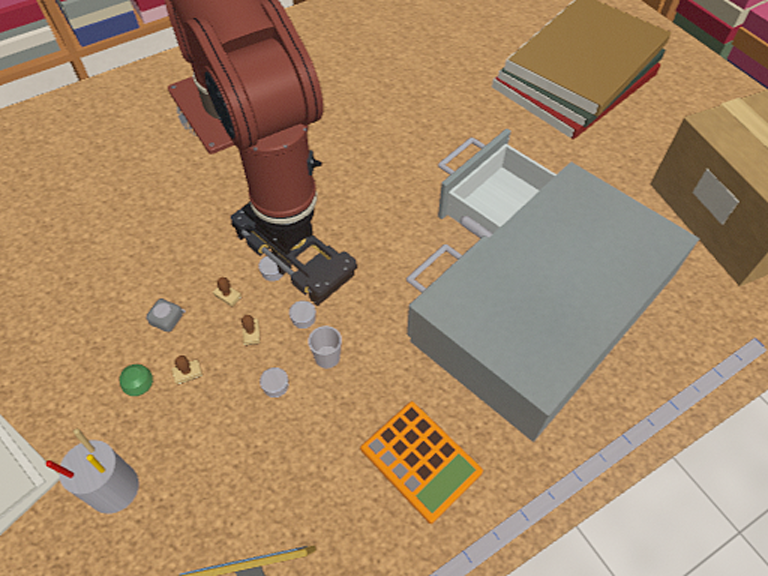

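The gripper is above tin B in clear space, and the drawer and the other items are unchanged. I'll go down and grip.

play_rows:
  plan:
    - {"rx": 0, "ry": 0, "rz": 0, "x": 0, "y": 0, "z": 0, "hand": 60}
    - {"rx": 0, "ry": 0, "rz": 0, "x": 0, "y": 0, "z": -40, "hand": 60}
    - {"rx": 0, "ry": 0, "rz": 0, "x": 0, "y": 0, "z": -75, "hand": 60}
    - {"rx": 0, "ry": 0, "rz": 0, "x": 0, "y": 0, "z": -102, "hand": 60}
    - {"rx": 0, "ry": 0, "rz": 0, "x": 0, "y": 0, "z": -102, "hand": 60}
    - {"rx": 0, "ry": 0, "rz": 0, "x": 0, "y": 0, "z": -102, "hand": 60}
    - {"rx": 0, "ry": 0, "rz": 0, "x": 0, "y": 0, "z": -102, "hand": 38}
    - {"rx": 0, "ry": 0, "rz": 0, "x": 0, "y": 0, "z": -102, "hand": 38}
  grip_force: 20

```text
clock: 2.3
position: [0.5527, -0.1323, 0.0064]
ee_rot: [0.616, 0.788, -0.0, 0.001]
contact_force: [-0.8, 0.3, 0.8]
opening: 0.612
grip_force: 0.0
```

play_rows:
  plan:
    - {"rx": 0, "ry": 0, "rz": 0, "x": 0, "y": 0, "z": 0, "hand": 36}
    - {"rx": 0, "ry": 0, "rz": 0, "x": 0, "y": 0, "z": 0, "hand": 36}
    - {"rx": 0, "ry": 0, "rz": 0, "x": 0, "y": 0, "z": 30, "hand": 36}
    - {"rx": 0, "ry": 0, "rz": 0, "x": 0, "y": 0, "z": 60, "hand": 36}
    - {"rx": 0, "ry": 0, "rz": 0, "x": 0, "y": 0, "z": 100, "hand": 36}
    - {"rx": 0, "ry": 0, "rz": 0, "x": 0, "y": 0, "z": 130, "hand": 36}
    - {"rx": 0, "ry": 0, "rz": 0, "x": 0, "y": 0, "z": 130, "hand": 36}
    - {"rx": 0, "ry": 0, "rz": 0, "x": 0, "y": 0, "z": 130, "hand": 36}

```text
clock: 2.97
position: [0.5538, -0.1316, 0.1378]
ee_rot: [0.615, 0.788, 0.001, 0.002]
contact_force: [-0.5, 0.3, -0.9]
opening: 0.498
grip_force: 20.0
```

play_rows:
  plan:
    - {"rx": 0, "ry": 0, "rz": 0, "x": -2, "y": 40, "z": 5, "hand": 36}
    - {"rx": 0, "ry": 0, "rz": 0, "x": -4, "y": 80, "z": 10, "hand": 36}
    - {"rx": 0, "ry": 0, "rz": 0, "x": -6, "y": 120, "z": 10, "hand": 36}
    - {"rx": 0, "ry": 0, "rz": 0, "x": -8, "y": 160, "z": 10, "hand": 36}
    - {"rx": 0, "ry": 0, "rz": 0, "x": -10, "y": 200, "z": 10, "hand": 36}
    - {"rx": 0, "ry": 0, "rz": 0, "x": -12, "y": 240, "z": 10, "hand": 36}
    - {"rx": 0, "ry": 0, "rz": 0, "x": -14, "y": 280, "z": 10, "hand": 36}
    - {"rx": 0, "ry": 0, "rz": 0, "x": -16, "y": 320, "z": 10, "hand": 36}

```text
clock: 3.63
position: [0.5354, 0.1902, 0.1442]
ee_rot: [0.615, 0.788, -0.001, -0.0]
contact_force: [1.1, -0.5, -0.9]
opening: 0.501
grip_force: 20.0
```

play_rows:
  plan:
    - {"rx": 0, "ry": 0, "rz": 0, "x": -2, "y": 40, "z": 0, "hand": 36}
    - {"rx": 0, "ry": 0, "rz": 0, "x": -4, "y": 80, "z": 0, "hand": 36}
    - {"rx": 0, "ry": 0, "rz": 0, "x": -6, "y": 120, "z": 0, "hand": 36}
    - {"rx": 0, "ry": 0, "rz": 0, "x": -8, "y": 151, "z": 0, "hand": 36}
    - {"rx": 0, "ry": 0, "rz": 0, "x": -8, "y": 151, "z": 0, "hand": 36}
    - {"rx": 0, "ry": 0, "rz": 0, "x": -8, "y": 151, "z": 0, "hand": 36}
    - {"rx": 0, "ry": 0, "rz": 0, "x": -8, "y": 151, "z": 0, "hand": 36}
    - {"rx": 0, "ry": 0, "rz": 0, "x": -8, "y": 151, "z": 0, "hand": 36}

```text
clock: 4.3
position: [0.5289, 0.3379, 0.1446]
ee_rot: [0.616, 0.788, -0.001, 0.0]
contact_force: [0.3, -0.6, -0.7]
opening: 0.496
grip_force: 20.0
```

Run:
```python
from h import *
p=st(); print((c2w(-.062,.16)-p[:2]).round(4))
```

```text
t 4.3 P [0.5289 0.3379 0.1446] yaw 104.0 tilt [-0.0009 -0.0016] F [ 0.3 -0.6 -0.7] open 43.1 gf 19.999748468399048 q [-0.11  0.42 -0.68  1.59  0.28  1.23 -0.6 ]
[-0.0001  0.0025]
```

play_rows:
  plan:
    - {"rx": 0, "ry": 0, "rz": 0, "x": 0, "y": 2, "z": -40, "hand": 36}
    - {"rx": 0, "ry": 0, "rz": 0, "x": 0, "y": 2, "z": -75, "hand": 36}
    - {"rx": 0, "ry": 0, "rz": 0, "x": 0, "y": 2, "z": -96, "hand": 36}
    - {"rx": 0, "ry": 0, "rz": 0, "x": 0, "y": 2, "z": -96, "hand": 36}
    - {"rx": 0, "ry": 0, "rz": 0, "x": 0, "y": 2, "z": -96, "hand": 36}
    - {"rx": 0, "ry": 0, "rz": 0, "x": 0, "y": 2, "z": -96, "hand": 58}
    - {"rx": 0, "ry": 0, "rz": 0, "x": 0, "y": 2, "z": -96, "hand": 58}
    - {"rx": 0, "ry": 0, "rz": 0, "x": 0, "y": 2, "z": -96, "hand": 58}

```text
clock: 4.97
position: [0.5297, 0.3424, 0.0516]
ee_rot: [0.615, 0.788, 0.001, 0.001]
contact_force: [-0.6, -0.1, 0.7]
opening: 0.625
grip_force: 0.0
```

play_rows:
  plan:
    - {"rx": 0, "ry": 0, "rz": 0, "x": 0, "y": 0, "z": 40, "hand": 60}
    - {"rx": 0, "ry": 0, "rz": 0, "x": 0, "y": 0, "z": 80, "hand": 60}
    - {"rx": 0, "ry": 0, "rz": 0, "x": -8, "y": -40, "z": 80, "hand": 60}
    - {"rx": 0, "ry": 0, "rz": 0, "x": -16, "y": -80, "z": 80, "hand": 60}
    - {"rx": 0, "ry": 0, "rz": 0, "x": -24, "y": -120, "z": 80, "hand": 60}
    - {"rx": 0, "ry": 0, "rz": 0, "x": -32, "y": -160, "z": 80, "hand": 60}
    - {"rx": 0, "ry": 0, "rz": 0, "x": -40, "y": -200, "z": 80, "hand": 60}
    - {"rx": 0, "ry": 0, "rz": 0, "x": -48, "y": -240, "z": 80, "hand": 60}

```text
clock: 5.63
position: [0.4804, 0.1002, 0.1308]
ee_rot: [0.615, 0.789, 0.001, 0.001]
contact_force: [0.6, -0.5, -0.6]
opening: 0.692
grip_force: 0.0
```

play_rows:
  plan:
    - {"rx": 0, "ry": 0, "rz": 0, "x": -8, "y": -40, "z": 0, "hand": 60}
    - {"rx": 0, "ry": 0, "rz": 0, "x": -16, "y": -80, "z": 0, "hand": 60}
    - {"rx": 0, "ry": 0, "rz": 0, "x": -24, "y": -120, "z": 0, "hand": 60}
    - {"rx": 0, "ry": 0, "rz": 0, "x": -32, "y": -160, "z": 0, "hand": 60}
    - {"rx": 0, "ry": 0, "rz": 0, "x": -40, "y": -200, "z": 0, "hand": 60}
    - {"rx": 0, "ry": 0, "rz": 0, "x": -41, "y": -231, "z": 0, "hand": 60}
    - {"rx": 0, "ry": 0, "rz": 0, "x": -41, "y": -231, "z": 0, "hand": 60}
    - {"rx": 0, "ry": 0, "rz": 0, "x": -41, "y": -231, "z": 0, "hand": 60}

```text
clock: 6.3
position: [0.4398, -0.1308, 0.1306]
ee_rot: [0.616, 0.787, 0.0, 0.001]
contact_force: [0.9, 0.3, 0.1]
opening: 0.686
grip_force: 0.0
```

Run:
```python
from h import *
p=st();det();st();save('scene','s2.png');save('top','t2.png')
```

```text
t 6.3 P [ 0.4398 -0.1308  0.1306] yaw 103.9 tilt [ 0.0018 -0.0007] F [0.9 0.3 0.1] open 59.7 gf 0.0 q [ 0.61  0.04 -0.42  2.01  0.02  1.09  0.42]
grey 71 [236.6 161.6] [0.7245 0.0133]
grey 399 [409.2 178.9] [ 0.6754 -0.5222]
grey 149 [283. 189.] [ 0.6391 -0.1319]
grey 157 [313.2 189.3] [ 0.6391 -0.2254]
grey 103 [348.2 256.4] [ 0.4354 -0.3281]
knob 14 [349.7 219.7] [ 0.5432 -0.3294]
knob 13 [281.5 220.4] [ 0.5386 -0.1261]
knob 15 [311.1 224.1] [ 0.5285 -0.2143]
knob 19 [321.4 231.3] [ 0.5075 -0.2446]
knob 42 [314.4 245.5] [ 0.4654 -0.2233]
knob 128 [267.6 279.1] [ 0.366  -0.0856]
knob 98 [314.1 290.3] [ 0.3358 -0.2209]
t 6.35 P [ 0.4401 -0.1292  0.1305] yaw 104.05 tilt [ 0.0016 -0.0003] F [-0.4  0.7  0.3] open 59.9 gf 0.0 q [ 0.61  0.04 -0.42  2.01  0.02  1.09  0.42]
```

View pics/s2.png

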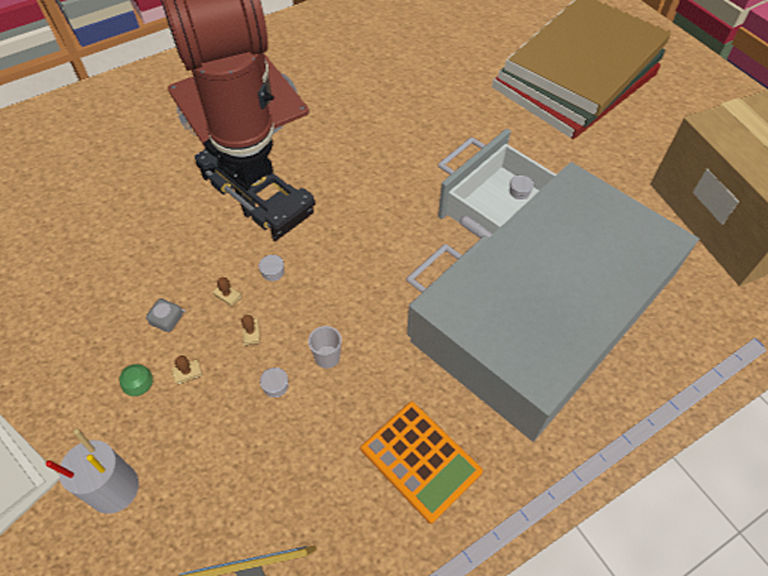

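Tin B is in the drawer at (521,186), and tin C is unchanged at (272,268). I'll grip C, lift it and carry it over.

play_rows:
  plan:
    - {"rx": 0, "ry": 0, "rz": 0, "x": 0, "y": 0, "z": -40, "hand": 60}
    - {"rx": 0, "ry": 0, "rz": 0, "x": 0, "y": 0, "z": -80, "hand": 60}
    - {"rx": 0, "ry": 0, "rz": 0, "x": 0, "y": 0, "z": -110, "hand": 60}
    - {"rx": 0, "ry": 0, "rz": 0, "x": 0, "y": 0, "z": -126, "hand": 60}
    - {"rx": 0, "ry": 0, "rz": 0, "x": 0, "y": 0, "z": -126, "hand": 60}
    - {"rx": 0, "ry": 0, "rz": 0, "x": 0, "y": 0, "z": -126, "hand": 36}
    - {"rx": 0, "ry": 0, "rz": 0, "x": 0, "y": 0, "z": -126, "hand": 36}
    - {"rx": 0, "ry": 0, "rz": 0, "x": 0, "y": 0, "z": -126, "hand": 36}

```text
clock: 7.12
position: [0.4401, -0.1284, 0.0039]
ee_rot: [0.614, 0.789, 0.0, 0.0]
contact_force: [-0.4, 0.4, 0.1]
opening: 0.544
grip_force: 0.1
```

play_rows:
  plan:
    - {"rx": 0, "ry": 0, "rz": 0, "x": 0, "y": 0, "z": 0, "hand": 36}
    - {"rx": 0, "ry": 0, "rz": 0, "x": 0, "y": 0, "z": 0, "hand": 36}
    - {"rx": 0, "ry": 0, "rz": 0, "x": 0, "y": 0, "z": 40, "hand": 36}
    - {"rx": 0, "ry": 0, "rz": 0, "x": 0, "y": 0, "z": 80, "hand": 36}
    - {"rx": 0, "ry": 0, "rz": 0, "x": 0, "y": 0, "z": 120, "hand": 36}
    - {"rx": 0, "ry": 0, "rz": 0, "x": 8, "y": 35, "z": 140, "hand": 36}
    - {"rx": 0, "ry": 0, "rz": 0, "x": 18, "y": 70, "z": 140, "hand": 36}
    - {"rx": 0, "ry": 0, "rz": 0, "x": 28, "y": 105, "z": 140, "hand": 36}

```text
clock: 7.78
position: [0.4688, -0.0234, 0.1457]
ee_rot: [0.616, 0.788, 0.001, 0.002]
contact_force: [0.3, -0.7, -1.1]
opening: 0.499
grip_force: 20.0
```

play_rows:
  plan:
    - {"rx": 0, "ry": 0, "rz": 0, "x": 10, "y": 40, "z": 0, "hand": 36}
    - {"rx": 0, "ry": 0, "rz": 0, "x": 20, "y": 80, "z": 0, "hand": 36}
    - {"rx": 0, "ry": 0, "rz": 0, "x": 30, "y": 120, "z": 0, "hand": 36}
    - {"rx": 0, "ry": 0, "rz": 0, "x": 40, "y": 160, "z": 0, "hand": 36}
    - {"rx": 0, "ry": 0, "rz": 0, "x": 50, "y": 200, "z": 0, "hand": 36}
    - {"rx": 0, "ry": 0, "rz": 0, "x": 60, "y": 240, "z": 0, "hand": 36}
    - {"rx": 0, "ry": 0, "rz": 0, "x": 70, "y": 280, "z": 0, "hand": 36}
    - {"rx": 0, "ry": 0, "rz": 0, "x": 73, "y": 318, "z": 0, "hand": 36}

```text
clock: 8.45
position: [0.5416, 0.2955, 0.1434]
ee_rot: [0.615, 0.788, 0.0, 0.0]
contact_force: [0.8, -0.3, -1.1]
opening: 0.5
grip_force: 20.0
```

play_rows:
  plan:
    - {"rx": 0, "ry": 0, "rz": 0, "x": 0, "y": 0, "z": 0, "hand": 36}
    - {"rx": 0, "ry": 0, "rz": 0, "x": 0, "y": 0, "z": 0, "hand": 36}
    - {"rx": 0, "ry": 0, "rz": 0, "x": 0, "y": 0, "z": 0, "hand": 36}

```text
clock: 8.7
position: [0.5404, 0.2934, 0.1432]
ee_rot: [0.615, 0.789, -0.0, -0.0]
contact_force: [0.9, -0.3, -0.4]
opening: 0.501
grip_force: 20.0
```

Run:
```python
from h import *
p=st(); print((c2w(-.062,.112)-p[:2]).round(4))
```

```text
t 8.7 P [0.5404 0.2934 0.1432] yaw 104.12 tilt [-0.0006 -0.0007] F [ 0.9 -0.3 -0.4] open 43.6 gf 19.99969482421875 q [-0.01  0.4  -0.7   1.62  0.27  1.22 -0.53]
[0.0004 0.0005]
```

play_rows:
  plan:
    - {"rx": 0, "ry": 0, "rz": 0, "x": 0, "y": 0, "z": -40, "hand": 36}
    - {"rx": 0, "ry": 0, "rz": 0, "x": 0, "y": 0, "z": -75, "hand": 36}
    - {"rx": 0, "ry": 0, "rz": 0, "x": 0, "y": 0, "z": -95, "hand": 36}
    - {"rx": 0, "ry": 0, "rz": 0, "x": 0, "y": 0, "z": -95, "hand": 36}
    - {"rx": 0, "ry": 0, "rz": 0, "x": 0, "y": 0, "z": -95, "hand": 36}
    - {"rx": 0, "ry": 0, "rz": 0, "x": 0, "y": 0, "z": -95, "hand": 58}
    - {"rx": 0, "ry": 0, "rz": 0, "x": 0, "y": 0, "z": -95, "hand": 58}
    - {"rx": 0, "ry": 0, "rz": 0, "x": 0, "y": 0, "z": -95, "hand": 58}

```text
clock: 9.37
position: [0.5418, 0.2942, 0.0506]
ee_rot: [0.615, 0.788, 0.001, 0.001]
contact_force: [0.2, 0.0, 0.5]
opening: 0.629
grip_force: 0.0
```

play_rows:
  plan:
    - {"rx": 0, "ry": 0, "rz": 0, "x": 0, "y": 0, "z": 40, "hand": 60}
    - {"rx": 0, "ry": 0, "rz": 0, "x": 0, "y": 0, "z": 80, "hand": 60}
    - {"rx": 0, "ry": 0, "rz": 0, "x": 0, "y": -30, "z": 105, "hand": 60}
    - {"rx": 0, "ry": 0, "rz": 0, "x": 8, "y": -70, "z": 105, "hand": 60}
    - {"rx": 0, "ry": 0, "rz": 0, "x": 16, "y": -110, "z": 105, "hand": 60}
    - {"rx": 0, "ry": 0, "rz": 0, "x": 24, "y": -150, "z": 105, "hand": 60}
    - {"rx": 0, "ry": 0, "rz": 0, "x": 32, "y": -190, "z": 105, "hand": 60}
    - {"rx": 0, "ry": 0, "rz": 0, "x": 40, "y": -230, "z": 105, "hand": 60}

```text
clock: 10.03
position: [0.5811, 0.0619, 0.1552]
ee_rot: [0.615, 0.789, 0.001, 0.001]
contact_force: [1.3, -0.7, 0.5]
opening: 0.69
grip_force: 0.0
```

play_rows:
  plan:
    - {"rx": 0, "ry": 0, "rz": 0, "x": 8, "y": -40, "z": 0, "hand": 60}
    - {"rx": 0, "ry": 0, "rz": 0, "x": 16, "y": -80, "z": 0, "hand": 60}
    - {"rx": 0, "ry": 0, "rz": 0, "x": 24, "y": -120, "z": 0, "hand": 60}
    - {"rx": 0, "ry": 0, "rz": 0, "x": 32, "y": -160, "z": 0, "hand": 60}
    - {"rx": 0, "ry": 0, "rz": 0, "x": 40, "y": -200, "z": 0, "hand": 60}
    - {"rx": 0, "ry": 0, "rz": 0, "x": 48, "y": -240, "z": 0, "hand": 60}
    - {"rx": 0, "ry": 0, "rz": 0, "x": 56, "y": -280, "z": 0, "hand": 60}
    - {"rx": 0, "ry": 0, "rz": 0, "x": 58, "y": -289, "z": 0, "hand": 60}

```text
clock: 10.7
position: [0.6381, -0.2347, 0.1542]
ee_rot: [0.618, 0.786, -0.001, 0.002]
contact_force: [-1.0, -1.3, 0.1]
opening: 0.687
grip_force: 0.0
```

play_rows:
  plan:
    - {"rx": 0, "ry": 0, "rz": 0, "x": 0, "y": 0, "z": 0, "hand": 60}
    - {"rx": 0, "ry": 0, "rz": 0, "x": 0, "y": 0, "z": 0, "hand": 60}
    - {"rx": 0, "ry": 0, "rz": 0, "x": 0, "y": 0, "z": 0, "hand": 60}

```text
clock: 10.95
position: [0.639, -0.2236, 0.1543]
ee_rot: [0.614, 0.789, 0.001, 0.0]
contact_force: [0.5, 1.0, -0.4]
opening: 0.691
grip_force: 0.0
```

```bash
cat >> h.py <<'E'
def dets():
    f=ctrl.grab_frame('scene')
    h=cv2.cvtColor(f,cv2.COLOR_BGR2HSV).astype(int); H,S,V=h[...,0],h[...,1],h[...,2]
    roi=np.zeros(f.shape[:2],bool); roi[150:280,80:245]=1
    for n,m,z in [('grey',(S<70)&(V>90),.016),('knob',(V<85)&(S>100)&(H<20),.04)]:
        k,_,sta,c=cv2.connectedComponentsWithStats((m&roi).astype(np.uint8))
        for i in range(1,k):
            if 20<sta[i,4]<600: print('S',n,sta[i,4],c[i].round(1),ray('scene',*c[i],z)[:2].round(4))
E
python3 - <<'E'
from h import *
p=st();dets();st();det()
E
```

```text
t 10.95 P [ 0.639  -0.2236  0.1543] yaw 104.19 tilt [0.001  0.0006] F [ 0.5  1.  -0.4] open 60.1 gf 0.0 q [ 0.63  0.47 -0.49  1.46  0.23  1.27  0.36]
S grey 221 [161.  181.7] [ 0.4242 -0.1835]
S grey 361 [109.4 209.7] [ 0.4339 -0.3293]
S grey 112 [155.9 212.5] [ 0.5025 -0.2337]
S grey 439 [217.7 231.3] [ 0.6293 -0.1286]
S grey 299 [182.4 254.6] [ 0.6399 -0.2287]
S knob 45 [128.9 161.2] [ 0.3376 -0.231 ]
t 11.0 P [ 0.639  -0.2232  0.1543] yaw 104.23 tilt [0.0009 0.0004] F [ 0.6 -0.4 -0.2] open 60.0 gf 0.0 q [ 0.63  0.47 -0.49  1.46  0.23  1.27  0.36]
grey 84 [236.6 163.3] [0.719  0.0132]
grey 401 [409.2 178.9] [ 0.6754 -0.5222]
grey 162 [283.1 188.8] [ 0.6395 -0.1324]
grey 64 [309.7 189.3] [ 0.6391 -0.2143]
knob 727 [317.3 217.1] [ 0.5499 -0.2331]
knob 20 [364.6 157.4] [ 0.7354 -0.3795]
knob 290 [367.7 232.5] [ 0.5059 -0.3816]
```

play_rows:
  plan:
    - {"rx": 0, "ry": 0, "rz": 0, "x": 0, "y": 0, "z": -40, "hand": 60}
    - {"rx": 0, "ry": 0, "rz": 0, "x": 0, "y": 0, "z": -80, "hand": 60}
    - {"rx": 0, "ry": 0, "rz": 0, "x": 0, "y": 0, "z": -120, "hand": 60}
    - {"rx": 0, "ry": 0, "rz": 0, "x": 0, "y": 0, "z": -149, "hand": 60}
    - {"rx": 0, "ry": 0, "rz": 0, "x": 0, "y": 0, "z": -149, "hand": 60}
    - {"rx": 0, "ry": 0, "rz": 0, "x": 0, "y": 0, "z": -149, "hand": 36}
    - {"rx": 0, "ry": 0, "rz": 0, "x": 0, "y": 0, "z": -149, "hand": 36}
    - {"rx": 0, "ry": 0, "rz": 0, "x": 0, "y": 0, "z": -149, "hand": 36}

```text
clock: 11.72
position: [0.6389, -0.2244, 0.0051]
ee_rot: [0.615, 0.789, 0.0, 0.0]
contact_force: [0.2, 0.3, -0.8]
opening: 0.538
grip_force: 0.0
```

play_rows:
  plan:
    - {"rx": 0, "ry": 0, "rz": 0, "x": 0, "y": 0, "z": 0, "hand": 36}
    - {"rx": 0, "ry": 0, "rz": 0, "x": 0, "y": 0, "z": 0, "hand": 36}
    - {"rx": 0, "ry": 0, "rz": 0, "x": 0, "y": 0, "z": 40, "hand": 36}
    - {"rx": 0, "ry": 0, "rz": 0, "x": 0, "y": 0, "z": 80, "hand": 36}
    - {"rx": 0, "ry": 0, "rz": 0, "x": 0, "y": 0, "z": 120, "hand": 36}
    - {"rx": 0, "ry": 0, "rz": 0, "x": -6, "y": 30, "z": 145, "hand": 36}
    - {"rx": 0, "ry": 0, "rz": 0, "x": -14, "y": 70, "z": 145, "hand": 36}
    - {"rx": 0, "ry": 0, "rz": 0, "x": -22, "y": 110, "z": 145, "hand": 36}

```text
clock: 12.38
position: [0.6174, -0.1151, 0.152]
ee_rot: [0.616, 0.788, 0.001, 0.002]
contact_force: [0.7, 0.8, -0.9]
opening: 0.502
grip_force: 20.0
```

play_rows:
  plan:
    - {"rx": 0, "ry": 0, "rz": 0, "x": -8, "y": 40, "z": 0, "hand": 36}
    - {"rx": 0, "ry": 0, "rz": 0, "x": -16, "y": 80, "z": 0, "hand": 36}
    - {"rx": 0, "ry": 0, "rz": 0, "x": -24, "y": 120, "z": 0, "hand": 36}
    - {"rx": 0, "ry": 0, "rz": 0, "x": -32, "y": 160, "z": 0, "hand": 36}
    - {"rx": 0, "ry": 0, "rz": 0, "x": -40, "y": 200, "z": 0, "hand": 36}
    - {"rx": 0, "ry": 0, "rz": 0, "x": -48, "y": 240, "z": 0, "hand": 36}
    - {"rx": 0, "ry": 0, "rz": 0, "x": -56, "y": 280, "z": 0, "hand": 36}
    - {"rx": 0, "ry": 0, "rz": 0, "x": -60, "y": 320, "z": 0, "hand": 36}

```text
clock: 13.05
position: [0.5554, 0.2065, 0.15]
ee_rot: [0.615, 0.789, -0.0, 0.0]
contact_force: [1.4, 0.2, -0.2]
opening: 0.501
grip_force: 20.0
```

play_rows:
  plan:
    - {"rx": 0, "ry": 0, "rz": 0, "x": -4, "y": 40, "z": 0, "hand": 36}
    - {"rx": 0, "ry": 0, "rz": 0, "x": -4, "y": 43, "z": 0, "hand": 36}
    - {"rx": 0, "ry": 0, "rz": 0, "x": -4, "y": 43, "z": 0, "hand": 36}
    - {"rx": 0, "ry": 0, "rz": 0, "x": -4, "y": 43, "z": 0, "hand": 36}
    - {"rx": 0, "ry": 0, "rz": 0, "x": -4, "y": 43, "z": 0, "hand": 36}

```text
clock: 13.47
position: [0.5531, 0.2462, 0.1494]
ee_rot: [0.616, 0.788, -0.0, 0.0]
contact_force: [-0.8, 0.5, -0.9]
opening: 0.501
grip_force: 20.0
```

Run:
```python
from h import *
p=st(); print((c2w(-.062,.065)-p[:2]).round(4))
```

```text
t 13.47 P [0.5531 0.2462 0.1494] yaw 104.0 tilt [ 0.    -0.001] F [-0.8  0.5 -0.9] open 43.6 gf 19.999748468399048 q [ 0.07  0.37 -0.7   1.64  0.25  1.22 -0.44]
[-0.0005  0.0022]
```

play_rows:
  plan:
    - {"rx": 0, "ry": 0, "rz": 0, "x": 0, "y": 2, "z": -40, "hand": 36}
    - {"rx": 0, "ry": 0, "rz": 0, "x": 0, "y": 2, "z": -80, "hand": 36}
    - {"rx": 0, "ry": 0, "rz": 0, "x": 0, "y": 2, "z": -101, "hand": 36}
    - {"rx": 0, "ry": 0, "rz": 0, "x": 0, "y": 2, "z": -101, "hand": 36}
    - {"rx": 0, "ry": 0, "rz": 0, "x": 0, "y": 2, "z": -101, "hand": 36}
    - {"rx": 0, "ry": 0, "rz": 0, "x": 0, "y": 2, "z": -101, "hand": 58}
    - {"rx": 0, "ry": 0, "rz": 0, "x": 0, "y": 2, "z": -101, "hand": 58}
    - {"rx": 0, "ry": 0, "rz": 0, "x": 0, "y": 2, "z": -101, "hand": 58}

```text
clock: 14.13
position: [0.5538, 0.2502, 0.0506]
ee_rot: [0.615, 0.788, 0.001, 0.001]
contact_force: [0.3, 0.6, -0.4]
opening: 0.63
grip_force: 0.0
```

play_rows:
  plan:
    - {"rx": 0, "ry": 0, "rz": 0, "x": 0, "y": 0, "z": 40, "hand": 40}
    - {"rx": 0, "ry": 0, "rz": 0, "x": 0, "y": 0, "z": 80, "hand": 40}
    - {"rx": 0, "ry": 0, "rz": 0, "x": -30, "y": 0, "z": 100, "hand": 40}
    - {"rx": 0, "ry": 0, "rz": 0, "x": -70, "y": 5, "z": 100, "hand": 40}
    - {"rx": 0, "ry": 0, "rz": 0, "x": -110, "y": 10, "z": 100, "hand": 40}
    - {"rx": 0, "ry": 0, "rz": 0, "x": -127, "y": 18, "z": 100, "hand": 40}
    - {"rx": 0, "ry": 0, "rz": 0, "x": -127, "y": 18, "z": 100, "hand": 40}
    - {"rx": 0, "ry": 0, "rz": 0, "x": -127, "y": 18, "z": 100, "hand": 40}

```text
clock: 14.8
position: [0.4257, 0.2684, 0.1499]
ee_rot: [0.614, 0.789, 0.001, 0.001]
contact_force: [1.3, -0.3, 0.1]
opening: 0.457
grip_force: 0.0
```

Run:
```python
from h import *
p=st(); print((c2w(-.1795,.113)-p[:2]).round(4)); dets(); save('scene','s3.png',(50,60,450,330),2)
```

```text
t 14.8 P [0.4257 0.2684 0.1499] yaw 104.2 tilt [ 0.003  -0.0002] F [ 1.3 -0.3  0.1] open 39.7 gf 0.0 q [ 0.08  0.16 -0.79  1.88  0.12  1.15 -0.5 ]
[ 0.0011 -0.003 ]
S grey 346 [109.5 209.4] [ 0.4333 -0.3289]
S grey 494 [216.7 230.4] [ 0.6258 -0.1292]
```

View pics/s3.png

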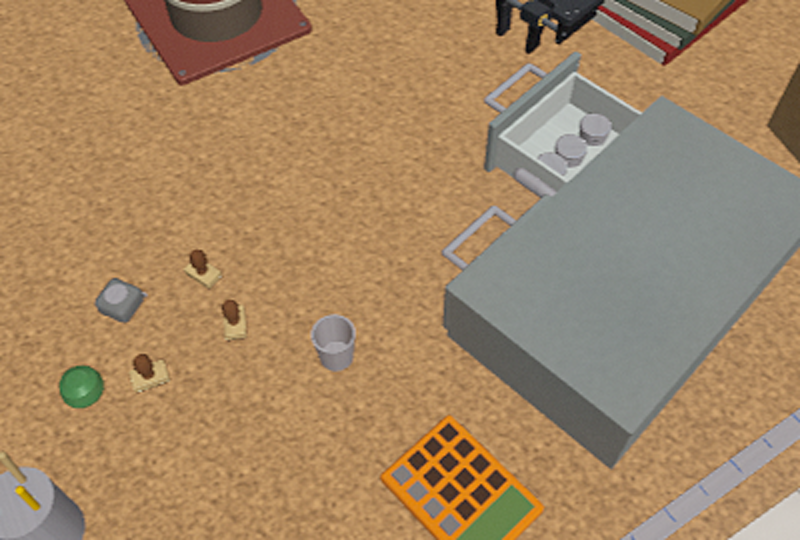

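All three tins are in the drawer, at about (594,129), (570,149) and (552,162). I'll grip the left handle and push.

play_rows:
  plan:
    - {"rx": 0, "ry": 0, "rz": 0, "x": 1, "y": -2, "z": -40, "hand": 40}
    - {"rx": 0, "ry": 0, "rz": 0, "x": 1, "y": -2, "z": -75, "hand": 40}
    - {"rx": 0, "ry": 0, "rz": 0, "x": 1, "y": -2, "z": -92, "hand": 40}
    - {"rx": 0, "ry": 0, "rz": 0, "x": 1, "y": -2, "z": -92, "hand": 40}
    - {"rx": 0, "ry": 0, "rz": 0, "x": 1, "y": -2, "z": -92, "hand": 5}
    - {"rx": 0, "ry": 0, "rz": 0, "x": 1, "y": -2, "z": -92, "hand": 5}
    - {"rx": 0, "ry": 0, "rz": 0, "x": 1, "y": -2, "z": -92, "hand": 5}
    - {"rx": 0, "ry": 0, "rz": 0, "x": 1, "y": -2, "z": -92, "hand": 5}

```text
clock: 15.57
position: [0.4276, 0.2663, 0.058]
ee_rot: [0.615, 0.788, 0.001, 0.001]
contact_force: [-0.3, 0.3, 0.7]
opening: 0.238
grip_force: 0.0
```

play_rows:
  plan:
    - {"rx": 0, "ry": 0, "rz": 0, "x": 0, "y": 0, "z": 0, "hand": 5}
    - {"rx": 0, "ry": 0, "rz": 0, "x": 10, "y": 2.5, "z": 0, "hand": 5}
    - {"rx": 0, "ry": 0, "rz": 0, "x": 25, "y": 6.5, "z": 0, "hand": 5}
    - {"rx": 0, "ry": 0, "rz": 0, "x": 40, "y": 10, "z": 0, "hand": 5}
    - {"rx": 0, "ry": 0, "rz": 0, "x": 55, "y": 14, "z": 0, "hand": 5}
    - {"rx": 0, "ry": 0, "rz": 0, "x": 70, "y": 18, "z": 0, "hand": 5}
    - {"rx": 0, "ry": 0, "rz": 0, "x": 85, "y": 22, "z": 0, "hand": 5}
    - {"rx": 0, "ry": 0, "rz": 0, "x": 100, "y": 26, "z": 0, "hand": 5}

```text
clock: 16.23
position: [0.5271, 0.2926, 0.0571]
ee_rot: [0.615, 0.789, 0.0, -0.0]
contact_force: [-2.2, 0.6, 3.3]
opening: 0.103
grip_force: 20.0
```

```bash
cat >> h.py <<'E'
def cab(p):
    d=np.array(p[:2])-[X0,Y0];c,s=np.cos(TH),np.sin(TH);return np.array([c*d[0]+s*d[1],-s*d[0]+c*d[1]]).round(4)
E
python3 - <<'E'
from h import *
p=st(); print(cab(p))
E
```

```text
t 16.23 P [0.5271 0.2926 0.0571] yaw 104.13 tilt [-0.0001  0.0004] F [-2.2  0.6  3.3] open 9.0 gf 19.985741078853607 q [-0.03  0.47 -0.69  1.73  0.34  1.06 -0.59]
[-0.0756  0.1142]
```

play_rows:
  plan:
    - {"rx": 0, "ry": 0, "rz": 0, "x": 10, "y": 2.5, "z": 0, "hand": 5}
    - {"rx": 0, "ry": 0, "rz": 0, "x": 18, "y": 4.5, "z": 0, "hand": 5}
    - {"rx": 0, "ry": 0, "rz": 0, "x": 22, "y": 5.5, "z": 0, "hand": 5}
    - {"rx": 0, "ry": 0, "rz": 0, "x": 25, "y": 6.5, "z": 0, "hand": 5}
    - {"rx": 0, "ry": 0, "rz": 0, "x": 27, "y": 7, "z": 0, "hand": 5}
    - {"rx": 0, "ry": 0, "rz": 0, "x": 27, "y": 7, "z": 0, "hand": 5}
    - {"rx": 0, "ry": 0, "rz": 0, "x": 27, "y": 7, "z": 0, "hand": 5}

```text
clock: 16.82
position: [0.5491, 0.2985, 0.0568]
ee_rot: [0.614, 0.789, -0.004, -0.002]
contact_force: [-19.2, -5.2, 18.4]
opening: 0.105
grip_force: 20.0
```

Run:
```python
from h import *
p=st(); print(cab(p))
```

```text
t 16.82 P [0.5491 0.2985 0.0568] yaw 104.21 tilt [-0.007  -0.0036] F [-19.2  -5.2  18.4] open 9.2 gf 20.00566139817238 q [-0.05  0.52 -0.68  1.67  0.35  1.09 -0.58]
[-0.0528  0.1144]
```

play_rows:
  plan:
    - {"rx": 0, "ry": 0, "rz": 0, "x": 2, "y": 0.5, "z": -1, "hand": 5}
    - {"rx": 0, "ry": 0, "rz": 0, "x": 3, "y": 1, "z": -1, "hand": 5}
    - {"rx": 0, "ry": 0, "rz": 0, "x": 3, "y": 1, "z": -1, "hand": 5}

```text
clock: 17.07
position: [0.5491, 0.2985, 0.0557]
ee_rot: [0.614, 0.789, -0.007, -0.003]
contact_force: [-32.8, -11.4, 29.3]
opening: 0.104
grip_force: 20.1
```

Run:
```python
from h import *
p=st(); print(cab(p))
```

```text
t 17.07 P [0.5491 0.2985 0.0557] yaw 104.25 tilt [-0.0122 -0.0071] F [-32.8 -11.4  29.3] open 9.1 gf 20.13908718712628 q [-0.05  0.52 -0.68  1.67  0.36  1.1  -0.58]
[-0.0528  0.1143]
```

play_rows:
  plan:
    - {"rx": 0, "ry": 0, "rz": 0, "x": -4, "y": -1, "z": 0, "hand": 5}
    - {"rx": 0, "ry": 0, "rz": 0, "x": -4, "y": -1, "z": 0, "hand": 35}
    - {"rx": 0, "ry": 0, "rz": 0, "x": -4, "y": -1, "z": 0, "hand": 35}
    - {"rx": 0, "ry": 0, "rz": 0, "x": -4, "y": -1, "z": 0, "hand": 35}
    - {"rx": 0, "ry": 0, "rz": 0, "x": -4, "y": -1, "z": 40, "hand": 35}
    - {"rx": 0, "ry": 0, "rz": 0, "x": -4, "y": -1, "z": 80, "hand": 35}
    - {"rx": 0, "ry": 0, "rz": 0, "x": -4, "y": -1, "z": 100, "hand": 35}

```text
clock: 17.65
position: [0.5541, 0.2995, 0.16]
ee_rot: [0.615, 0.788, 0.002, 0.001]
contact_force: [1.2, 1.2, 0.5]
opening: 0.387
grip_force: 0.0
```

play_rows:
  plan:
    - {"rx": 0, "ry": 0, "rz": 0, "x": 10, "y": -40, "z": 0, "hand": 40}
    - {"rx": 0, "ry": 0, "rz": 0, "x": 20, "y": -80, "z": 0, "hand": 40}
    - {"rx": 0, "ry": 0, "rz": 0, "x": 30, "y": -120, "z": 0, "hand": 40}
    - {"rx": 0, "ry": 0, "rz": 0, "x": 40, "y": -160, "z": 0, "hand": 40}
    - {"rx": 0, "ry": 0, "rz": 0, "x": 50, "y": -200, "z": 0, "hand": 40}
    - {"rx": 0, "ry": 0, "rz": 0, "x": 57, "y": -219, "z": 0, "hand": 40}
    - {"rx": 0, "ry": 0, "rz": 0, "x": 57, "y": -219, "z": 0, "hand": 40}
    - {"rx": 0, "ry": 0, "rz": 0, "x": 57, "y": -219, "z": 0, "hand": 40}

```text
clock: 18.32
position: [0.6102, 0.0775, 0.1554]
ee_rot: [0.617, 0.787, -0.0, 0.0]
contact_force: [-0.3, 1.5, -0.2]
opening: 0.455
grip_force: 0.0
```

Run:
```python
from h import *
p=st(); print(cab(p)); save('top','t4.png',(80,85,250,265),3.3)
```

```text
t 18.32 P [0.6102 0.0775 0.1554] yaw 103.88 tilt [ 0.0002 -0.0005] F [-0.3  1.5 -0.2] open 39.6 gf 0.0 q [ 0.31  0.38 -0.64  1.61  0.24  1.23 -0.13]
[-0.0491 -0.1149]
```

View pics/t4.png

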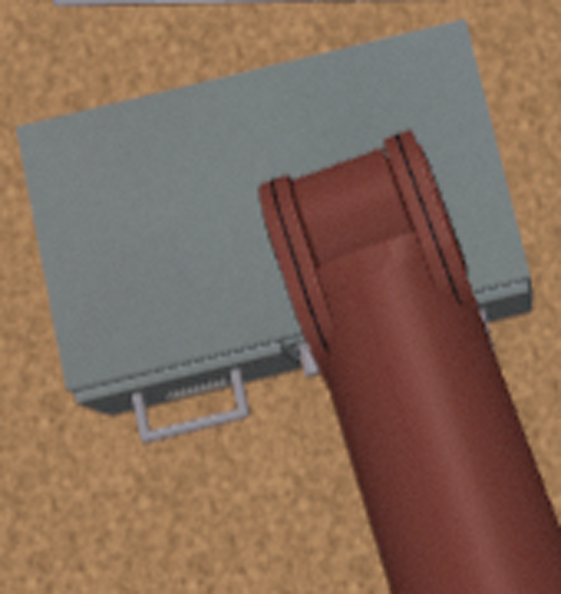

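The left drawer looks home, with its bar at (143,438)–(244,413). I'll grip the right handle and pull it out a little to start.

play_rows:
  plan:
    - {"rx": 0, "ry": 0, "rz": 0, "x": -3, "y": 0, "z": -40, "hand": 30}
    - {"rx": 0, "ry": 0, "rz": 0, "x": -3, "y": 0, "z": -60, "hand": 30}
    - {"rx": 0, "ry": 0, "rz": 0, "x": -3, "y": 0, "z": -80, "hand": 30}
    - {"rx": 0, "ry": 0, "rz": 0, "x": -3, "y": 0, "z": -98, "hand": 30}
    - {"rx": 0, "ry": 0, "rz": 0, "x": -3, "y": 0, "z": -98, "hand": 5}
    - {"rx": 0, "ry": 0, "rz": 0, "x": -3, "y": 0, "z": -98, "hand": 5}
    - {"rx": 0, "ry": 0, "rz": 0, "x": -3, "y": 0, "z": -98, "hand": 5}
    - {"rx": 0, "ry": 0, "rz": 0, "x": -3, "y": 0, "z": -98, "hand": 5}

```text
clock: 19.03
position: [0.6074, 0.0807, 0.0592]
ee_rot: [0.615, 0.789, 0.001, 0.001]
contact_force: [-0.6, -0.6, 0.3]
opening: 0.128
grip_force: 0.0
```

play_rows:
  plan:
    - {"rx": 0, "ry": 0, "rz": 0, "x": 0, "y": 0, "z": 0, "hand": 5}
    - {"rx": 0, "ry": 0, "rz": 0, "x": -6, "y": -1.5, "z": 0, "hand": 5}
    - {"rx": 0, "ry": 0, "rz": 0, "x": -12, "y": -3, "z": 0, "hand": 5}
    - {"rx": 0, "ry": 0, "rz": 0, "x": -18, "y": -4.5, "z": 0, "hand": 5}
    - {"rx": 0, "ry": 0, "rz": 0, "x": -24, "y": -6, "z": 0, "hand": 5}

```text
clock: 19.45
position: [0.5834, 0.0742, 0.059]
ee_rot: [0.615, 0.789, 0.001, 0.001]
contact_force: [1.3, 2.0, 6.0]
opening: 0.106
grip_force: 20.0
```

Run:
```python
from h import *
p=st(); print(cab(p))
```

```text
t 19.45 P [0.5834 0.0742 0.059 ] yaw 104.11 tilt [0.0034 0.0006] F [1.3 2.  6. ] open 9.2 gf 19.97744858264923 q [ 0.31  0.42 -0.63  1.78  0.28  1.03 -0.17]
[-0.0758 -0.1114]
```

play_rows:
  plan:
    - {"rx": 0, "ry": 0, "rz": 0, "x": -15, "y": -4, "z": 0, "hand": 5}
    - {"rx": 0, "ry": 0, "rz": 0, "x": -33, "y": -8.5, "z": 0, "hand": 5}
    - {"rx": 0, "ry": 0, "rz": 0, "x": -51, "y": -13, "z": 0, "hand": 5}
    - {"rx": 0, "ry": 0, "rz": 0, "x": -69, "y": -18, "z": 0, "hand": 5}
    - {"rx": 0, "ry": 0, "rz": 0, "x": -87, "y": -22.5, "z": 0, "hand": 5}
    - {"rx": 0, "ry": 0, "rz": 0, "x": -97, "y": -25, "z": 0, "hand": 5}
    - {"rx": 0, "ry": 0, "rz": 0, "x": -102, "y": -26.5, "z": 0, "hand": 5}
    - {"rx": 0, "ry": 0, "rz": 0, "x": -102, "y": -26.5, "z": 0, "hand": 5}

```text
clock: 20.12
position: [0.4803, 0.0467, 0.0589]
ee_rot: [0.615, 0.788, 0.0, 0.001]
contact_force: [-1.8, -0.2, 9.5]
opening: 0.106
grip_force: 20.0
```

Run:
```python
from h import *
p=st(); print(cab(p))
```

```text
t 20.12 P [0.4803 0.0467 0.0589] yaw 104.07 tilt [ 0.0023 -0.0013] F [-1.8 -0.2  9.5] open 9.2 gf 19.9788299202919 q [ 0.43  0.22 -0.67  2.02  0.17  0.96 -0.08]
[-0.1825 -0.1121]
```

play_rows:
  plan:
    - {"rx": 0, "ry": 0, "rz": 0, "x": 0, "y": 0, "z": 0, "hand": 40}
    - {"rx": 0, "ry": 0, "rz": 0, "x": 0, "y": 0, "z": 0, "hand": 40}
    - {"rx": 0, "ry": 0, "rz": 0, "x": 0, "y": 0, "z": 0, "hand": 40}
    - {"rx": 0, "ry": 0, "rz": 0, "x": 0, "y": 0, "z": 40, "hand": 40}
    - {"rx": 0, "ry": 0, "rz": 0, "x": 0, "y": 0, "z": 80, "hand": 40}
    - {"rx": 0, "ry": 0, "rz": 0, "x": -10, "y": -30, "z": 110, "hand": 40}
    - {"rx": 0, "ry": 0, "rz": 0, "x": -25, "y": -65, "z": 110, "hand": 40}
    - {"rx": 0, "ry": 0, "rz": 0, "x": -40, "y": -100, "z": 110, "hand": 40}

```text
clock: 20.78
position: [0.4412, -0.0535, 0.1695]
ee_rot: [0.614, 0.789, 0.001, 0.002]
contact_force: [0.1, -1.3, -0.5]
opening: 0.456
grip_force: 0.0
```

Run:
```python
from h import *
p=st(); dets(); save('top','t5.png',(180,120,400,285),3.5); det()
```

```text
t 20.78 P [ 0.4412 -0.0535  0.1695] yaw 104.22 tilt [ 0.0038 -0.0008] F [ 0.1 -1.3 -0.5] open 39.7 gf 0.0 q [ 0.62 -0.03 -0.59  1.99 -0.02  1.17  0.29]
S grey 393 [239.  174.1] [0.51   0.0018]
S grey 348 [109.4 209.4] [ 0.4333 -0.3291]
S grey 494 [216.7 230.4] [ 0.6258 -0.1292]
grey 397 [238.4 191.8] [0.6286 0.0059]
grey 399 [409.2 178.9] [ 0.6754 -0.5223]
grey 146 [283. 189.] [ 0.639  -0.1321]
grey 102 [348.2 256.4] [ 0.4355 -0.3281]
knob 14 [349.7 219.7] [ 0.5432 -0.3294]
knob 54 [243.5 235.1] [ 0.4933 -0.013 ]
knob 16 [281.5 225.1] [ 0.5246 -0.126 ]
knob 50 [275.3 239.6] [ 0.4812 -0.1076]
knob 125 [279.3 289.8] [ 0.3359 -0.1199]
```

View pics/t5.png

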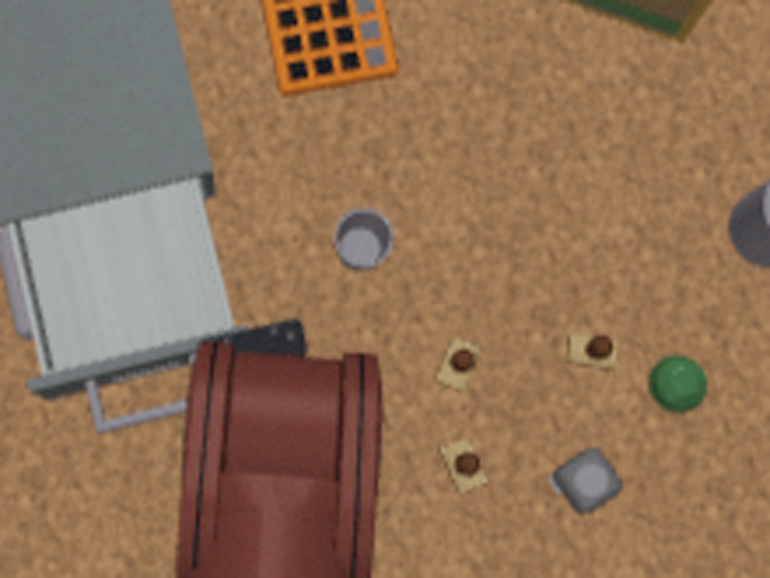

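The right drawer is open about 0.13 m. In the crop the stamps have not moved: C (468,463), A (462,360), B (601,347). Picking C.

play_rows:
  plan:
    - {"rx": 0, "ry": 0, "rz": 0, "x": 2, "y": -40, "z": 0, "hand": 42}
    - {"rx": 0, "ry": 0, "rz": 0, "x": 4, "y": -80, "z": 0, "hand": 42}
    - {"rx": 0, "ry": 0, "rz": 0, "x": 6, "y": -120, "z": 0, "hand": 42}
    - {"rx": 0, "ry": 0, "rz": 0, "x": 6, "y": -150, "z": -15, "hand": 42}
    - {"rx": 0, "ry": 0, "rz": 0, "x": 6, "y": -167, "z": -30, "hand": 42}
    - {"rx": 0, "ry": 0, "rz": 0, "x": 6, "y": -167, "z": -40, "hand": 42}
    - {"rx": 0, "ry": 0, "rz": 0, "x": 6, "y": -167, "z": -40, "hand": 42}
    - {"rx": 0, "ry": 0, "rz": 0, "x": 6, "y": -167, "z": -40, "hand": 42}

```text
clock: 21.6
position: [0.4467, -0.2179, 0.127]
ee_rot: [0.614, 0.789, 0.0, -0.001]
contact_force: [0.2, 1.1, 0.4]
opening: 0.479
grip_force: 0.0
```

Run:
```python
from h import *
p=st(); save('scene','s6.png',(60,100,310,270),3)
```

```text
t 21.6 P [ 0.4467 -0.2179  0.127 ] yaw 104.21 tilt [-0.0012  0.0017] F [0.2 1.1 0.4] open 41.6 gf 0.0 q [ 0.77  0.13 -0.43  1.93  0.06  1.1   0.56]
```

View pics/s6.png

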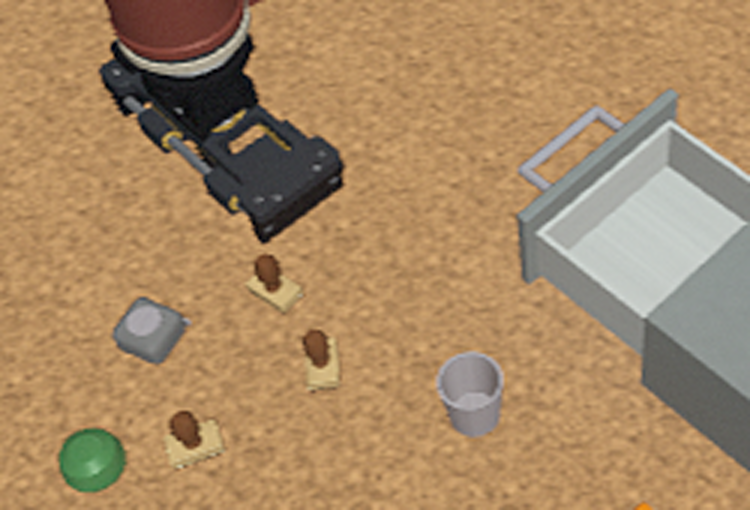

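The gripper hangs over stamp C, knob at (267,270), and stamps, cup, tape and paperweight are all in place. Grip and carry.

play_rows:
  plan:
    - {"rx": 0, "ry": 0, "rz": 0, "x": 0, "y": -1, "z": -35, "hand": 42}
    - {"rx": 0, "ry": 0, "rz": 0, "x": 0, "y": -1, "z": -70, "hand": 42}
    - {"rx": 0, "ry": 0, "rz": 0, "x": 0, "y": -1, "z": -95, "hand": 42}
    - {"rx": 0, "ry": 0, "rz": 0, "x": 0, "y": -1, "z": -106, "hand": 42}
    - {"rx": 0, "ry": 0, "rz": 0, "x": 0, "y": -1, "z": -106, "hand": 42}
    - {"rx": 0, "ry": 0, "rz": 0, "x": 0, "y": -1, "z": -106, "hand": 12}
    - {"rx": 0, "ry": 0, "rz": 0, "x": 0, "y": -1, "z": -106, "hand": 12}
    - {"rx": 0, "ry": 0, "rz": 0, "x": 0, "y": -1, "z": -106, "hand": 12}

```text
clock: 22.32
position: [0.448, -0.2211, 0.0234]
ee_rot: [0.615, 0.789, 0.0, 0.002]
contact_force: [0.9, 0.2, 0.2]
opening: 0.336
grip_force: 0.0
```

play_rows:
  plan:
    - {"rx": 0, "ry": 0, "rz": 0, "x": 0, "y": 0, "z": 0, "hand": 12}
    - {"rx": 0, "ry": 0, "rz": 0, "x": 0, "y": 0, "z": 0, "hand": 12}
    - {"rx": 0, "ry": 0, "rz": 0, "x": 0, "y": 0, "z": 40, "hand": 12}
    - {"rx": 0, "ry": 0, "rz": 0, "x": 0, "y": 0, "z": 80, "hand": 12}
    - {"rx": 0, "ry": 0, "rz": 0, "x": 0, "y": 0, "z": 120, "hand": 12}
    - {"rx": 0, "ry": 0, "rz": 0, "x": 14, "y": 30, "z": 140, "hand": 12}
    - {"rx": 0, "ry": 0, "rz": 0, "x": 30, "y": 65, "z": 140, "hand": 12}
    - {"rx": 0, "ry": 0, "rz": 0, "x": 44, "y": 100, "z": 140, "hand": 12}

```text
clock: 22.98
position: [0.4922, -0.1204, 0.1641]
ee_rot: [0.616, 0.788, 0.001, 0.002]
contact_force: [-0.0, -0.2, -0.8]
opening: 0.235
grip_force: 20.0
```

play_rows:
  plan:
    - {"rx": 0, "ry": 0, "rz": 0, "x": 16, "y": 36, "z": 0, "hand": 12}
    - {"rx": 0, "ry": 0, "rz": 0, "x": 32, "y": 72, "z": 0, "hand": 12}
    - {"rx": 0, "ry": 0, "rz": 0, "x": 48, "y": 108, "z": 0, "hand": 12}
    - {"rx": 0, "ry": 0, "rz": 0, "x": 64, "y": 144, "z": 0, "hand": 12}
    - {"rx": 0, "ry": 0, "rz": 0, "x": 80, "y": 180, "z": 0, "hand": 12}
    - {"rx": 0, "ry": 0, "rz": 0, "x": 90, "y": 215, "z": 0, "hand": 12}
    - {"rx": 0, "ry": 0, "rz": 0, "x": 95, "y": 241, "z": 0, "hand": 12}
    - {"rx": 0, "ry": 0, "rz": 0, "x": 95, "y": 241, "z": 0, "hand": 12}

```text
clock: 23.65
position: [0.5852, 0.1279, 0.162]
ee_rot: [0.612, 0.791, 0.002, -0.001]
contact_force: [-1.0, 0.0, -0.5]
opening: 0.232
grip_force: 20.0
```

play_rows:
  plan:
    - {"rx": 0, "ry": 0, "rz": 0, "x": 0, "y": 0, "z": 0, "hand": 12}
    - {"rx": 0, "ry": 0, "rz": 0, "x": 0, "y": 0, "z": 0, "hand": 12}
    - {"rx": 0, "ry": 0, "rz": 0, "x": 0, "y": 0, "z": 0, "hand": 12}

```text
clock: 23.9
position: [0.5856, 0.1185, 0.1616]
ee_rot: [0.616, 0.788, -0.0, 0.0]
contact_force: [-0.9, -0.5, -0.3]
opening: 0.233
grip_force: 20.0
```

Run:
```python
from h import *
p=st(); print((c2w(-.062,-.065)-p[:2]).round(4))
```

```text
t 23.9 P [0.5856 0.1185 0.1616] yaw 103.99 tilt [-0.0001 -0.001 ] F [-0.9 -0.5 -0.3] open 20.3 gf 19.99993724282831 q [ 0.26  0.34 -0.66  1.65  0.22  1.23 -0.2 ]
[-0.0005  0.004 ]
```

play_rows:
  plan:
    - {"rx": 0, "ry": 0, "rz": 0, "x": 0, "y": 3, "z": -40, "hand": 12}
    - {"rx": 0, "ry": 0, "rz": 0, "x": 0, "y": 3, "z": -80, "hand": 12}
    - {"rx": 0, "ry": 0, "rz": 0, "x": 0, "y": 3, "z": -105, "hand": 12}
    - {"rx": 0, "ry": 0, "rz": 0, "x": 0, "y": 3, "z": -115, "hand": 12}
    - {"rx": 0, "ry": 0, "rz": 0, "x": 0, "y": 3, "z": -115, "hand": 12}
    - {"rx": 0, "ry": 0, "rz": 0, "x": 0, "y": 3, "z": -115, "hand": 42}
    - {"rx": 0, "ry": 0, "rz": 0, "x": 0, "y": 3, "z": -115, "hand": 42}
    - {"rx": 0, "ry": 0, "rz": 0, "x": 0, "y": 3, "z": -115, "hand": 42}

```text
clock: 24.57
position: [0.5871, 0.1235, 0.0488]
ee_rot: [0.615, 0.788, 0.001, 0.001]
contact_force: [-0.4, -0.3, 0.5]
opening: 0.38
grip_force: 0.0
```

play_rows:
  plan:
    - {"rx": 0, "ry": 0, "rz": 0, "x": 0, "y": 0, "z": 40, "hand": 42}
    - {"rx": 0, "ry": 0, "rz": 0, "x": 0, "y": 0, "z": 80, "hand": 42}
    - {"rx": 0, "ry": 0, "rz": 0, "x": -4, "y": -30, "z": 100, "hand": 42}
    - {"rx": 0, "ry": 0, "rz": 0, "x": -10, "y": -70, "z": 100, "hand": 42}
    - {"rx": 0, "ry": 0, "rz": 0, "x": -16, "y": -110, "z": 100, "hand": 42}
    - {"rx": 0, "ry": 0, "rz": 0, "x": -22, "y": -150, "z": 100, "hand": 42}
    - {"rx": 0, "ry": 0, "rz": 0, "x": -28, "y": -190, "z": 100, "hand": 42}
    - {"rx": 0, "ry": 0, "rz": 0, "x": -34, "y": -230, "z": 100, "hand": 42}

```text
clock: 25.23
position: [0.5517, -0.1086, 0.1485]
ee_rot: [0.615, 0.789, 0.0, 0.002]
contact_force: [0.9, 0.2, 0.2]
opening: 0.486
grip_force: 0.0
```

play_rows:
  plan:
    - {"rx": 0, "ry": 0, "rz": 0, "x": -6, "y": -40, "z": -5, "hand": 42}
    - {"rx": 0, "ry": 0, "rz": 0, "x": -12, "y": -80, "z": -10, "hand": 42}
    - {"rx": 0, "ry": 0, "rz": 0, "x": -17, "y": -109, "z": -20, "hand": 42}
    - {"rx": 0, "ry": 0, "rz": 0, "x": -17, "y": -109, "z": -20, "hand": 42}
    - {"rx": 0, "ry": 0, "rz": 0, "x": -17, "y": -109, "z": -20, "hand": 42}
    - {"rx": 0, "ry": 0, "rz": 0, "x": -17, "y": -109, "z": -20, "hand": 42}

```text
clock: 25.73
position: [0.5354, -0.2149, 0.1278]
ee_rot: [0.615, 0.789, 0.001, 0.001]
contact_force: [0.6, 1.1, -0.5]
opening: 0.482
grip_force: 0.0
```

Run:
```python
from h import *
p=st(); save('scene','s7.png',(60,100,310,270),3)
```

```text
t 25.73 P [ 0.5354 -0.2149  0.1278] yaw 104.13 tilt [ 0.0018 -0.    ] F [ 0.6  1.1 -0.5] open 41.9 gf 0.0 q [ 0.73  0.3  -0.5   1.74  0.16  1.14  0.43]
```

View pics/s7.png

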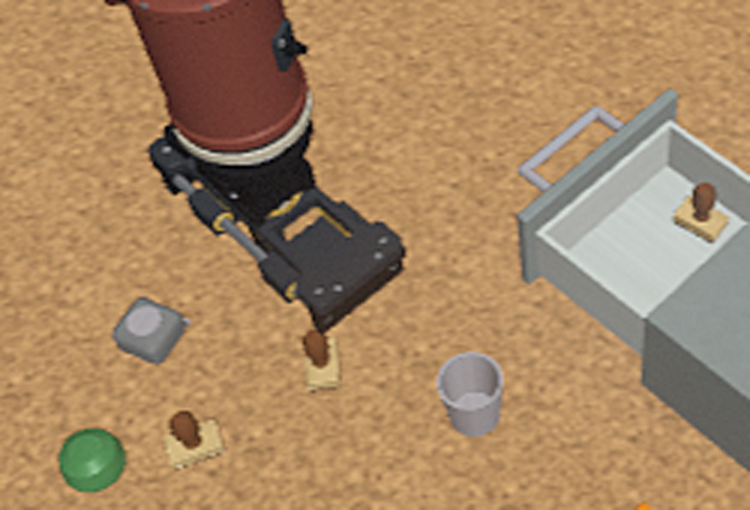

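Stamp C stands in the drawer at (702,205), and stamp A is unchanged at (317,348). Picking A.

play_rows:
  plan:
    - {"rx": 0, "ry": 0, "rz": 0, "x": -1, "y": -1, "z": -35, "hand": 42}
    - {"rx": 0, "ry": 0, "rz": 0, "x": -1, "y": -1, "z": -70, "hand": 42}
    - {"rx": 0, "ry": 0, "rz": 0, "x": -1, "y": -1, "z": -95, "hand": 42}
    - {"rx": 0, "ry": 0, "rz": 0, "x": -1, "y": -1, "z": -106, "hand": 42}
    - {"rx": 0, "ry": 0, "rz": 0, "x": -1, "y": -1, "z": -106, "hand": 42}
    - {"rx": 0, "ry": 0, "rz": 0, "x": -1, "y": -1, "z": -106, "hand": 12}
    - {"rx": 0, "ry": 0, "rz": 0, "x": -1, "y": -1, "z": -106, "hand": 12}
    - {"rx": 0, "ry": 0, "rz": 0, "x": -1, "y": -1, "z": -106, "hand": 12}

```text
clock: 26.45
position: [0.5351, -0.2169, 0.0226]
ee_rot: [0.615, 0.789, 0.0, 0.001]
contact_force: [-0.2, 0.1, 0.3]
opening: 0.336
grip_force: 0.0
```

play_rows:
  plan:
    - {"rx": 0, "ry": 0, "rz": 0, "x": 0, "y": 0, "z": 0, "hand": 12}
    - {"rx": 0, "ry": 0, "rz": 0, "x": 0, "y": 0, "z": 0, "hand": 12}
    - {"rx": 0, "ry": 0, "rz": 0, "x": 0, "y": 0, "z": 40, "hand": 12}
    - {"rx": 0, "ry": 0, "rz": 0, "x": 0, "y": 0, "z": 80, "hand": 12}
    - {"rx": 0, "ry": 0, "rz": 0, "x": 0, "y": 0, "z": 120, "hand": 12}
    - {"rx": 0, "ry": 0, "rz": 0, "x": 5, "y": 25, "z": 140, "hand": 12}
    - {"rx": 0, "ry": 0, "rz": 0, "x": 13, "y": 60, "z": 140, "hand": 12}
    - {"rx": 0, "ry": 0, "rz": 0, "x": 21, "y": 95, "z": 140, "hand": 12}

```text
clock: 27.12
position: [0.5556, -0.1219, 0.163]
ee_rot: [0.616, 0.788, 0.001, 0.002]
contact_force: [1.2, -0.6, -1.1]
opening: 0.234
grip_force: 20.0
```

play_rows:
  plan:
    - {"rx": 0, "ry": 0, "rz": 0, "x": 8, "y": 38, "z": 0, "hand": 12}
    - {"rx": 0, "ry": 0, "rz": 0, "x": 16, "y": 76, "z": 0, "hand": 12}
    - {"rx": 0, "ry": 0, "rz": 0, "x": 24, "y": 114, "z": 0, "hand": 12}
    - {"rx": 0, "ry": 0, "rz": 0, "x": 32, "y": 150, "z": 0, "hand": 12}
    - {"rx": 0, "ry": 0, "rz": 0, "x": 40, "y": 180, "z": 0, "hand": 12}
    - {"rx": 0, "ry": 0, "rz": 0, "x": 42, "y": 198, "z": 0, "hand": 12}
    - {"rx": 0, "ry": 0, "rz": 0, "x": 42, "y": 198, "z": 0, "hand": 12}
    - {"rx": 0, "ry": 0, "rz": 0, "x": 42, "y": 198, "z": 0, "hand": 12}

```text
clock: 27.78
position: [0.5964, 0.0777, 0.1608]
ee_rot: [0.614, 0.789, 0.0, -0.0]
contact_force: [0.1, -0.1, -0.4]
opening: 0.231
grip_force: 20.0
```

play_rows:
  plan:
    - {"rx": 0, "ry": 0, "rz": 0, "x": 0, "y": 0, "z": 0, "hand": 12}
    - {"rx": 0, "ry": 0, "rz": 0, "x": 0, "y": 0, "z": 0, "hand": 12}
    - {"rx": 0, "ry": 0, "rz": 0, "x": 0, "y": 0, "z": 0, "hand": 12}

```text
clock: 28.03
position: [0.5966, 0.0747, 0.1606]
ee_rot: [0.616, 0.788, -0.0, 0.0]
contact_force: [0.1, -0.4, -0.1]
opening: 0.234
grip_force: 20.0
```

Run:
```python
from h import *
p=st(); print((c2w(-.062,-.113)-p[:2]).round(4))
```

```text
t 28.03 P [0.5966 0.0747 0.1606] yaw 103.98 tilt [-0.     -0.0006] F [ 0.1 -0.4 -0.1] open 20.4 gf 19.99978417530656 q [ 0.33  0.35 -0.65  1.64  0.22  1.23 -0.12]
[0.0006 0.0014]
```

play_rows:
  plan:
    - {"rx": 0, "ry": 0, "rz": 0, "x": 0, "y": 1, "z": -40, "hand": 12}
    - {"rx": 0, "ry": 0, "rz": 0, "x": 0, "y": 1, "z": -80, "hand": 12}
    - {"rx": 0, "ry": 0, "rz": 0, "x": 0, "y": 1, "z": -105, "hand": 12}
    - {"rx": 0, "ry": 0, "rz": 0, "x": 0, "y": 1, "z": -115, "hand": 12}
    - {"rx": 0, "ry": 0, "rz": 0, "x": 0, "y": 1, "z": -115, "hand": 12}
    - {"rx": 0, "ry": 0, "rz": 0, "x": 0, "y": 1, "z": -115, "hand": 42}
    - {"rx": 0, "ry": 0, "rz": 0, "x": 0, "y": 1, "z": -115, "hand": 42}
    - {"rx": 0, "ry": 0, "rz": 0, "x": 0, "y": 1, "z": -115, "hand": 42}

```text
clock: 28.7
position: [0.5981, 0.0775, 0.0478]
ee_rot: [0.615, 0.788, 0.001, 0.001]
contact_force: [0.7, -0.8, 0.5]
opening: 0.38
grip_force: 0.0
```

play_rows:
  plan:
    - {"rx": 0, "ry": 0, "rz": 0, "x": 0, "y": 0, "z": 40, "hand": 42}
    - {"rx": 0, "ry": 0, "rz": 0, "x": 0, "y": 0, "z": 80, "hand": 42}
    - {"rx": 0, "ry": 0, "rz": 0, "x": -4, "y": -30, "z": 100, "hand": 42}
    - {"rx": 0, "ry": 0, "rz": 0, "x": -8, "y": -70, "z": 100, "hand": 42}
    - {"rx": 0, "ry": 0, "rz": 0, "x": -13, "y": -110, "z": 100, "hand": 42}
    - {"rx": 0, "ry": 0, "rz": 0, "x": -18, "y": -150, "z": 100, "hand": 42}
    - {"rx": 0, "ry": 0, "rz": 0, "x": -23, "y": -190, "z": 100, "hand": 42}
    - {"rx": 0, "ry": 0, "rz": 0, "x": -28, "y": -230, "z": 100, "hand": 42}

```text
clock: 29.37
position: [0.5688, -0.1547, 0.1476]
ee_rot: [0.615, 0.789, 0.0, 0.002]
contact_force: [1.5, 0.1, 0.1]
opening: 0.484
grip_force: 0.0
```

play_rows:
  plan:
    - {"rx": 0, "ry": 0, "rz": 0, "x": -5, "y": -40, "z": -5, "hand": 42}
    - {"rx": 0, "ry": 0, "rz": 0, "x": -10, "y": -80, "z": -10, "hand": 42}
    - {"rx": 0, "ry": 0, "rz": 0, "x": -15, "y": -120, "z": -20, "hand": 42}
    - {"rx": 0, "ry": 0, "rz": 0, "x": -20, "y": -155, "z": -20, "hand": 42}
    - {"rx": 0, "ry": 0, "rz": 0, "x": -22, "y": -179, "z": -20, "hand": 42}
    - {"rx": 0, "ry": 0, "rz": 0, "x": -22, "y": -179, "z": -20, "hand": 42}
    - {"rx": 0, "ry": 0, "rz": 0, "x": -22, "y": -179, "z": -20, "hand": 42}
    - {"rx": 0, "ry": 0, "rz": 0, "x": -22, "y": -179, "z": -20, "hand": 42}

```text
clock: 30.03
position: [0.5474, -0.3307, 0.1267]
ee_rot: [0.615, 0.789, 0.0, 0.001]
contact_force: [0.4, 1.0, -0.8]
opening: 0.483
grip_force: 0.0
```

Run:
```python
from h import *
p=st(); save('scene','s8.png',(60,100,310,270),3)
```

```text
t 30.03 P [ 0.5474 -0.3307  0.1267] yaw 104.15 tilt [ 0.0016 -0.    ] F [ 0.4  1.  -0.8] open 42.0 gf 0.0 q [ 0.83  0.42 -0.46  1.59  0.2   1.18  0.58]
```

View pics/s8.png

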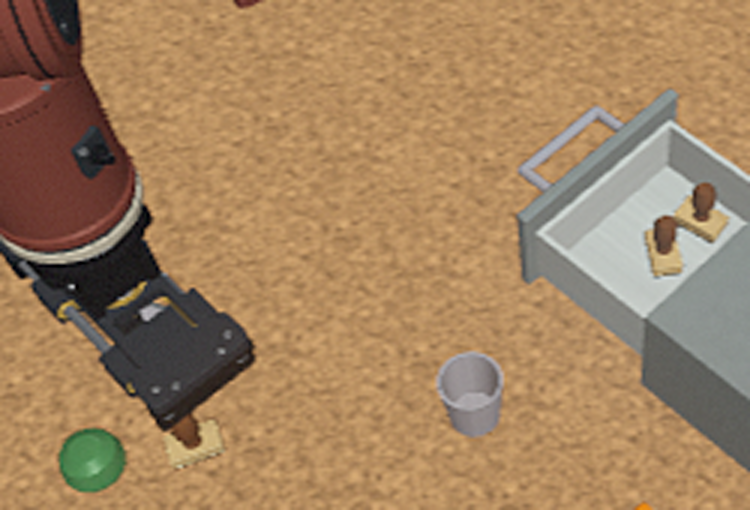

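Both stamps stand in the drawer, at (665,240) and (703,205). Stamp B is unchanged at (190,440). Picking B.

play_rows:
  plan:
    - {"rx": 0, "ry": 0, "rz": 0, "x": 0, "y": -1, "z": -35, "hand": 42}
    - {"rx": 0, "ry": 0, "rz": 0, "x": 0, "y": -1, "z": -70, "hand": 42}
    - {"rx": 0, "ry": 0, "rz": 0, "x": 0, "y": -1, "z": -95, "hand": 42}
    - {"rx": 0, "ry": 0, "rz": 0, "x": 0, "y": -1, "z": -105, "hand": 42}
    - {"rx": 0, "ry": 0, "rz": 0, "x": 0, "y": -1, "z": -105, "hand": 42}
    - {"rx": 0, "ry": 0, "rz": 0, "x": 0, "y": -1, "z": -105, "hand": 12}
    - {"rx": 0, "ry": 0, "rz": 0, "x": 0, "y": -1, "z": -105, "hand": 12}
    - {"rx": 0, "ry": 0, "rz": 0, "x": 0, "y": -1, "z": -105, "hand": 12}

```text
clock: 30.75
position: [0.548, -0.3331, 0.0228]
ee_rot: [0.615, 0.789, 0.0, 0.002]
contact_force: [0.3, 0.2, 0.2]
opening: 0.334
grip_force: 0.0
```

play_rows:
  plan:
    - {"rx": 0, "ry": 0, "rz": 0, "x": 0, "y": 0, "z": 0, "hand": 12}
    - {"rx": 0, "ry": 0, "rz": 0, "x": 0, "y": 0, "z": 0, "hand": 12}
    - {"rx": 0, "ry": 0, "rz": 0, "x": 0, "y": 0, "z": 40, "hand": 12}
    - {"rx": 0, "ry": 0, "rz": 0, "x": 0, "y": 0, "z": 80, "hand": 12}
    - {"rx": 0, "ry": 0, "rz": 0, "x": 0, "y": 0, "z": 120, "hand": 12}
    - {"rx": 0, "ry": 0, "rz": 0, "x": 3, "y": 25, "z": 140, "hand": 12}
    - {"rx": 0, "ry": 0, "rz": 0, "x": 8, "y": 60, "z": 140, "hand": 12}
    - {"rx": 0, "ry": 0, "rz": 0, "x": 13, "y": 95, "z": 140, "hand": 12}

```text
clock: 31.42
position: [0.5604, -0.2379, 0.163]
ee_rot: [0.616, 0.788, 0.0, 0.002]
contact_force: [1.1, 0.6, -1.6]
opening: 0.234
grip_force: 20.0
```

play_rows:
  plan:
    - {"rx": 0, "ry": 0, "rz": 0, "x": 5, "y": 38, "z": 0, "hand": 12}
    - {"rx": 0, "ry": 0, "rz": 0, "x": 10, "y": 76, "z": 0, "hand": 12}
    - {"rx": 0, "ry": 0, "rz": 0, "x": 16, "y": 114, "z": 0, "hand": 12}
    - {"rx": 0, "ry": 0, "rz": 0, "x": 22, "y": 152, "z": 0, "hand": 12}
    - {"rx": 0, "ry": 0, "rz": 0, "x": 28, "y": 190, "z": 0, "hand": 12}
    - {"rx": 0, "ry": 0, "rz": 0, "x": 34, "y": 225, "z": 0, "hand": 12}
    - {"rx": 0, "ry": 0, "rz": 0, "x": 39, "y": 255, "z": 0, "hand": 12}
    - {"rx": 0, "ry": 0, "rz": 0, "x": 39, "y": 265, "z": 0, "hand": 12}

```text
clock: 32.08
position: [0.5987, 0.0337, 0.1613]
ee_rot: [0.613, 0.79, 0.001, -0.0]
contact_force: [-0.6, 0.2, -1.0]
opening: 0.234
grip_force: 20.0
```

play_rows:
  plan:
    - {"rx": 0, "ry": 0, "rz": 0, "x": 0, "y": 0, "z": 0, "hand": 12}
    - {"rx": 0, "ry": 0, "rz": 0, "x": 0, "y": 0, "z": 0, "hand": 12}
    - {"rx": 0, "ry": 0, "rz": 0, "x": 0, "y": 0, "z": 0, "hand": 12}
    - {"rx": 0, "ry": 0, "rz": 0, "x": 0, "y": 0, "z": 0, "hand": 12}

```text
clock: 32.42
position: [0.5986, 0.025, 0.1605]
ee_rot: [0.616, 0.788, -0.0, 0.0]
contact_force: [0.8, -0.1, -0.7]
opening: 0.233
grip_force: 20.0
```

Run:
```python
from h import *
p=st(); print((c2w(-.072,-.161)-p[:2]).round(4))
```

```text
t 32.42 P [0.5986 0.025  0.1605] yaw 103.94 tilt [-0.0002 -0.0009] F [ 0.8 -0.1 -0.7] open 20.3 gf 19.976745864842087 q [ 0.4   0.34 -0.64  1.65  0.21  1.23 -0.04]
[0.0009 0.0021]
```

play_rows:
  plan:
    - {"rx": 0, "ry": 0, "rz": 0, "x": 0, "y": 2, "z": -40, "hand": 12}
    - {"rx": 0, "ry": 0, "rz": 0, "x": 0, "y": 2, "z": -80, "hand": 12}
    - {"rx": 0, "ry": 0, "rz": 0, "x": 0, "y": 2, "z": -105, "hand": 12}
    - {"rx": 0, "ry": 0, "rz": 0, "x": 0, "y": 2, "z": -115, "hand": 12}
    - {"rx": 0, "ry": 0, "rz": 0, "x": 0, "y": 2, "z": -115, "hand": 12}
    - {"rx": 0, "ry": 0, "rz": 0, "x": 0, "y": 2, "z": -115, "hand": 42}
    - {"rx": 0, "ry": 0, "rz": 0, "x": 0, "y": 2, "z": -115, "hand": 42}
    - {"rx": 0, "ry": 0, "rz": 0, "x": 0, "y": 2, "z": -115, "hand": 42}

```text
clock: 33.08
position: [0.6001, 0.0293, 0.0478]
ee_rot: [0.615, 0.788, 0.001, 0.001]
contact_force: [0.8, -0.2, -0.1]
opening: 0.378
grip_force: 0.0
```

play_rows:
  plan:
    - {"rx": 0, "ry": 0, "rz": 0, "x": 0, "y": 0, "z": 40, "hand": 40}
    - {"rx": 0, "ry": 0, "rz": 0, "x": 0, "y": 0, "z": 80, "hand": 40}
    - {"rx": 0, "ry": 0, "rz": 0, "x": -30, "y": 5, "z": 100, "hand": 40}
    - {"rx": 0, "ry": 0, "rz": 0, "x": -70, "y": 10, "z": 100, "hand": 40}
    - {"rx": 0, "ry": 0, "rz": 0, "x": -105, "y": 16, "z": 100, "hand": 40}
    - {"rx": 0, "ry": 0, "rz": 0, "x": -119, "y": 19, "z": 100, "hand": 40}
    - {"rx": 0, "ry": 0, "rz": 0, "x": -119, "y": 19, "z": 100, "hand": 40}
    - {"rx": 0, "ry": 0, "rz": 0, "x": -119, "y": 19, "z": 100, "hand": 40}

```text
clock: 33.75
position: [0.4802, 0.0482, 0.1472]
ee_rot: [0.615, 0.789, 0.0, 0.002]
contact_force: [0.4, -0.2, -0.3]
opening: 0.461
grip_force: 0.0
```

Run:
```python
from h import *
p=st(); print((c2w(-.1825,-.113)-p[:2]).round(4)); save('scene','s9.png',(60,60,360,270),2.5)
```

```text
t 33.75 P [0.4802 0.0482 0.1472] yaw 104.12 tilt [ 0.0034 -0.0017] F [ 0.4 -0.2 -0.3] open 40.1 gf 0.0 q [ 0.47  0.1  -0.7   1.93  0.07  1.13 -0.  ]
[ 0.0003 -0.0023]
```

View pics/s9.png

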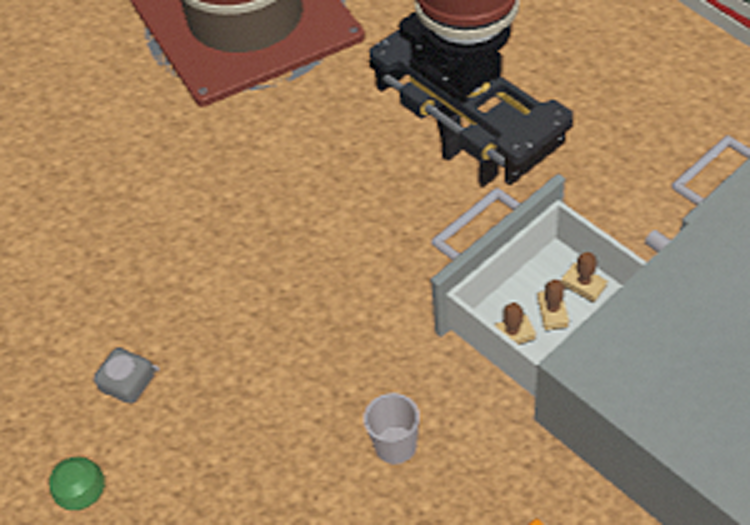

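All three stamps stand in the right drawer, at (513,320), (553,297) and (587,268). The counter holds only the bystanders. Grip the right handle and shut the drawer.

play_rows:
  plan:
    - {"rx": 0, "ry": 0, "rz": 0, "x": 0, "y": -2, "z": -40, "hand": 40}
    - {"rx": 0, "ry": 0, "rz": 0, "x": 0, "y": -2, "z": -75, "hand": 40}
    - {"rx": 0, "ry": 0, "rz": 0, "x": 0, "y": -2, "z": -89, "hand": 40}
    - {"rx": 0, "ry": 0, "rz": 0, "x": 0, "y": -2, "z": -89, "hand": 40}
    - {"rx": 0, "ry": 0, "rz": 0, "x": 0, "y": -2, "z": -89, "hand": 5}
    - {"rx": 0, "ry": 0, "rz": 0, "x": 0, "y": -2, "z": -89, "hand": 5}
    - {"rx": 0, "ry": 0, "rz": 0, "x": 0, "y": -2, "z": -89, "hand": 5}
    - {"rx": 0, "ry": 0, "rz": 0, "x": 0, "y": -2, "z": -89, "hand": 5}

```text
clock: 34.47
position: [0.4808, 0.0464, 0.0579]
ee_rot: [0.615, 0.789, 0.001, 0.001]
contact_force: [-0.2, 0.5, -0.6]
opening: 0.243
grip_force: 0.0
```

play_rows:
  plan:
    - {"rx": 0, "ry": 0, "rz": 0, "x": 0, "y": 0, "z": 0, "hand": 5}
    - {"rx": 0, "ry": 0, "rz": 0, "x": 6, "y": 1.5, "z": 0, "hand": 5}
    - {"rx": 0, "ry": 0, "rz": 0, "x": 14, "y": 3.5, "z": 0, "hand": 5}
    - {"rx": 0, "ry": 0, "rz": 0, "x": 24, "y": 6, "z": 0, "hand": 5}
    - {"rx": 0, "ry": 0, "rz": 0, "x": 34, "y": 9, "z": 0, "hand": 5}
    - {"rx": 0, "ry": 0, "rz": 0, "x": 44, "y": 11.5, "z": 0, "hand": 5}
    - {"rx": 0, "ry": 0, "rz": 0, "x": 54, "y": 14, "z": 0, "hand": 5}
    - {"rx": 0, "ry": 0, "rz": 0, "x": 64, "y": 16.5, "z": 0, "hand": 5}

```text
clock: 35.13
position: [0.5455, 0.0636, 0.057]
ee_rot: [0.615, 0.789, 0.001, 0.0]
contact_force: [-2.2, 0.1, 7.7]
opening: 0.101
grip_force: 20.0
```

play_rows:
  plan:
    - {"rx": 0, "ry": 0, "rz": 0, "x": 10, "y": 2.5, "z": 0, "hand": 5}
    - {"rx": 0, "ry": 0, "rz": 0, "x": 20, "y": 5, "z": 0, "hand": 5}
    - {"rx": 0, "ry": 0, "rz": 0, "x": 30, "y": 8, "z": 0, "hand": 5}
    - {"rx": 0, "ry": 0, "rz": 0, "x": 40, "y": 10.5, "z": 0, "hand": 5}
    - {"rx": 0, "ry": 0, "rz": 0, "x": 48, "y": 12.5, "z": 0, "hand": 5}
    - {"rx": 0, "ry": 0, "rz": 0, "x": 54, "y": 14, "z": 0, "hand": 5}
    - {"rx": 0, "ry": 0, "rz": 0, "x": 59, "y": 15.5, "z": 0, "hand": 5}
    - {"rx": 0, "ry": 0, "rz": 0, "x": 61, "y": 16, "z": 0, "hand": 5}

```text
clock: 35.8
position: [0.6069, 0.0799, 0.057]
ee_rot: [0.615, 0.789, 0.001, 0.0]
contact_force: [-1.9, -0.6, 7.7]
opening: 0.102
grip_force: 20.0
```

play_rows:
  plan:
    - {"rx": 0, "ry": 0, "rz": 0, "x": 2, "y": 0.5, "z": 0, "hand": 5}
    - {"rx": 0, "ry": 0, "rz": 0, "x": 3, "y": 1, "z": 0, "hand": 5}
    - {"rx": 0, "ry": 0, "rz": 0, "x": 3, "y": 1, "z": 0, "hand": 5}
    - {"rx": 0, "ry": 0, "rz": 0, "x": 3, "y": 1, "z": 0, "hand": 5}

```text
clock: 36.13
position: [0.6072, 0.08, 0.0569]
ee_rot: [0.615, 0.789, -0.001, -0.001]
contact_force: [-11.6, -2.3, 14.5]
opening: 0.103
grip_force: 20.0
```

Run:
```python
from h import *
p=st(); print(cab(p))
```

```text
t 36.13 P [0.6072 0.08   0.0569] yaw 104.1 tilt [-0.0026 -0.001 ] F [-11.6  -2.3  14.5] open 9.0 gf 19.990091621875763 q [ 0.29  0.47 -0.63  1.71  0.31  1.06 -0.19]
[-0.0513 -0.1117]
```

play_rows:
  plan:
    - {"rx": 0, "ry": 0, "rz": 0, "x": -3, "y": -1, "z": 0, "hand": 5}
    - {"rx": 0, "ry": 0, "rz": 0, "x": -3, "y": -1, "z": 0, "hand": 32}
    - {"rx": 0, "ry": 0, "rz": 0, "x": -3, "y": -1, "z": 0, "hand": 32}
    - {"rx": 0, "ry": 0, "rz": 0, "x": -3, "y": -1, "z": 0, "hand": 32}
    - {"rx": 0, "ry": 0, "rz": 0, "x": -3, "y": -1, "z": 40, "hand": 32}
    - {"rx": 0, "ry": 0, "rz": 0, "x": -3, "y": -1, "z": 80, "hand": 32}
    - {"rx": 0, "ry": 0, "rz": 0, "x": -10, "y": 20, "z": 100, "hand": 0}
    - {"rx": 0, "ry": 0, "rz": 0, "x": -25, "y": 55, "z": 100, "hand": 0}

```text
clock: 36.8
position: [0.5873, 0.1316, 0.1613]
ee_rot: [0.618, 0.786, 0.002, 0.003]
contact_force: [0.4, 0.9, 0.0]
opening: 0.284
grip_force: 0.0
```

play_rows:
  plan:
    - {"rx": 0, "ry": 0, "rz": 0, "x": -10, "y": 25, "z": 0, "hand": 0}
    - {"rx": 0, "ry": 0, "rz": 0, "x": -16, "y": 50, "z": 0, "hand": 0}
    - {"rx": 0, "ry": 0, "rz": 0, "x": -16, "y": 50, "z": 0, "hand": 0}
    - {"rx": 0, "ry": 0, "rz": 0, "x": -16, "y": 50, "z": 0, "hand": 0}
    - {"rx": 0, "ry": 0, "rz": 0, "x": -16, "y": 50, "z": 0, "hand": 0}

```text
clock: 37.22
position: [0.567, 0.1841, 0.1562]
ee_rot: [0.615, 0.788, -0.0, 0.0]
contact_force: [0.4, -0.2, -0.8]
opening: 0.014
grip_force: 0.0
```

Run:
```python
from h import *
p=st(); print(cab(p),(c2w(-.068,0)-p[:2]).round(4)); save('scene','s10.png',(200,60,400,210),4)
```

```text
t 37.22 P [0.567  0.1841 0.1562] yaw 104.08 tilt [-0.0003 -0.0005] F [ 0.4 -0.2 -0.8] open 1.2 gf 0.0 q [ 0.19  0.35 -0.71  1.66  0.24  1.22 -0.33]
[-0.0642 -0.0008] [-0.0039 -0.0002]
```

View pics/s10.png

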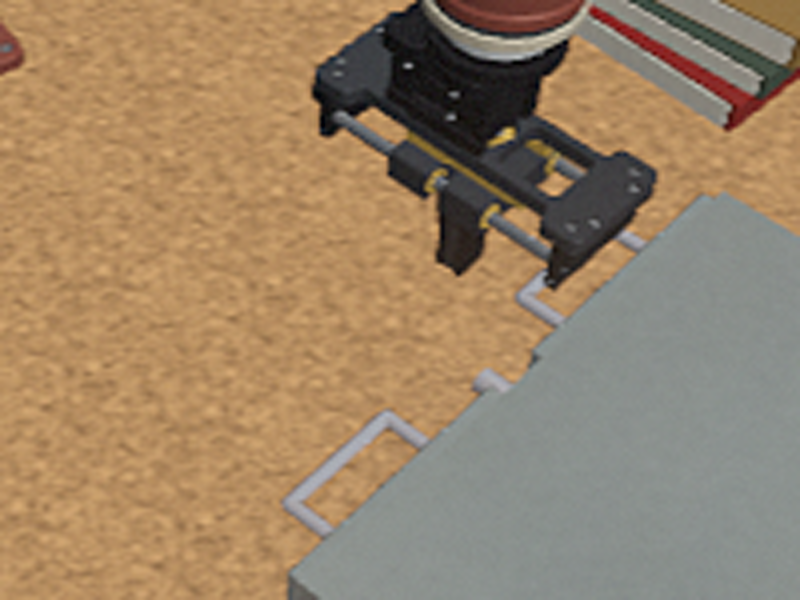

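Both handles sit flush and the plunger knob stands out at (482,380). I'll lower the closed fingers in front of it and advance.

play_rows:
  plan:
    - {"rx": 0, "ry": 0, "rz": 0, "x": -4, "y": 0, "z": -35, "hand": 0}
    - {"rx": 0, "ry": 0, "rz": 0, "x": -4, "y": 0, "z": -70, "hand": 0}
    - {"rx": 0, "ry": 0, "rz": 0, "x": -4, "y": 0, "z": -98, "hand": 0}
    - {"rx": 0, "ry": 0, "rz": 0, "x": -4, "y": 0, "z": -98, "hand": 0}
    - {"rx": 0, "ry": 0, "rz": 0, "x": 4, "y": 2, "z": -98, "hand": 0}
    - {"rx": 0, "ry": 0, "rz": 0, "x": 10, "y": 3.5, "z": -98, "hand": 0}
    - {"rx": 0, "ry": 0, "rz": 0, "x": 16, "y": 5, "z": -98, "hand": 0}
    - {"rx": 0, "ry": 0, "rz": 0, "x": 16, "y": 5, "z": -98, "hand": 0}

```text
clock: 37.93
position: [0.5854, 0.1904, 0.0606]
ee_rot: [0.615, 0.788, 0.002, 0.001]
contact_force: [-0.3, -0.1, 0.4]
opening: 0.006
grip_force: 0.0
```

Run:
```python
from h import *
p=st(); print(cab(p))
```

```text
t 37.93 P [0.5854 0.1904 0.0606] yaw 104.05 tilt [0.0036 0.0014] F [-0.3 -0.1  0.4] open 0.5 gf 0.0 q [ 0.14  0.48 -0.67  1.7   0.33  1.07 -0.39]
[-0.0448  0.0006]
```

No contact yet. I'll advance further.

play_rows:
  plan:
    - {"rx": 0, "ry": 0, "rz": 0, "x": 4, "y": 1, "z": -2, "hand": 0}
    - {"rx": 0, "ry": 0, "rz": 0, "x": 8, "y": 2, "z": -2, "hand": 0}
    - {"rx": 0, "ry": 0, "rz": 0, "x": 11, "y": 3, "z": -2, "hand": 0}
    - {"rx": 0, "ry": 0, "rz": 0, "x": 11, "y": 3, "z": -2, "hand": 0}

```text
clock: 38.27
position: [0.5931, 0.1926, 0.0569]
ee_rot: [0.615, 0.789, -0.001, -0.0]
contact_force: [-6.6, -1.6, 6.2]
opening: 0.004
grip_force: 3.9
```

Run:
```python
from h import *
p=st(); print(cab(p))
```

```text
t 38.27 P [0.5931 0.1926 0.0569] yaw 104.11 tilt [-0.0018 -0.0011] F [-6.6 -1.6  6.2] open 0.3 gf 3.933255113661289 q [ 0.13  0.5  -0.66  1.68  0.34  1.08 -0.39]
[-0.0368  0.0009]
```

play_rows:
  plan:
    - {"rx": 0, "ry": 0, "rz": 0, "x": 3, "y": 1, "z": 0, "hand": 0}
    - {"rx": 0, "ry": 0, "rz": 0, "x": 6, "y": 1.5, "z": 0, "hand": 0}
    - {"rx": 0, "ry": 0, "rz": 0, "x": 9, "y": 2.5, "z": 0, "hand": 0}
    - {"rx": 0, "ry": 0, "rz": 0, "x": 11, "y": 3, "z": 0, "hand": 0}
    - {"rx": 0, "ry": 0, "rz": 0, "x": 11, "y": 3, "z": 0, "hand": 0}
    - {"rx": 0, "ry": 0, "rz": 0, "x": 11, "y": 3, "z": 0, "hand": 0}

```text
clock: 38.77
position: [0.6013, 0.1949, 0.0565]
ee_rot: [0.615, 0.789, -0.003, -0.002]
contact_force: [-17.5, -6.7, 14.5]
opening: 0.007
grip_force: 10.3
```

Run:
```python
from h import *
p=st(); print(cab(p))
```

```text
t 38.77 P [0.6013 0.1949 0.0565] yaw 104.13 tilt [-0.0066 -0.0034] F [-17.5  -6.7  14.5] open 0.6 gf 10.282533466815948 q [ 0.12  0.52 -0.65  1.65  0.35  1.09 -0.39]
[-0.0282  0.001 ]
```

play_rows:
  plan:
    - {"rx": 0, "ry": 0, "rz": 0, "x": 2, "y": 0.5, "z": 0, "hand": 0}
    - {"rx": 0, "ry": 0, "rz": 0, "x": 4, "y": 1, "z": 0, "hand": 0}
    - {"rx": 0, "ry": 0, "rz": 0, "x": 4, "y": 1, "z": 0, "hand": 0}

```text
clock: 39.02
position: [0.6015, 0.1951, 0.0561]
ee_rot: [0.614, 0.789, -0.007, -0.003]
contact_force: [-34.7, -12.2, 28.7]
opening: 0.002
grip_force: 19.8
```

Run:
```python
from h import *
p=st(); print(cab(p))
```

```text
t 39.02 P [0.6015 0.1951 0.0561] yaw 104.17 tilt [-0.0141 -0.0069] F [-34.7 -12.2  28.7] open 0.2 gf 19.837099313735962 q [ 0.11  0.53 -0.65  1.65  0.35  1.1  -0.39]
[-0.028   0.0011]
```

play_rows:
  plan:
    - {"rx": 0, "ry": 0, "rz": 0, "x": -5, "y": -1, "z": 0, "hand": 0}
    - {"rx": 0, "ry": 0, "rz": 0, "x": -10, "y": -2, "z": 0, "hand": 0}
    - {"rx": 0, "ry": 0, "rz": 0, "x": -12, "y": -3, "z": 0, "hand": 0}
    - {"rx": 0, "ry": 0, "rz": 0, "x": -12, "y": -3, "z": 0, "hand": 0}

```text
clock: 39.35
position: [0.5968, 0.1938, 0.0568]
ee_rot: [0.615, 0.789, 0.0, 0.0]
contact_force: [0.7, -0.0, -0.4]
opening: 0.008
grip_force: 0.0
```

Run:
```python
from h import *
p=st(); print(cab(p))
```

```text
t 39.35 P [0.5968 0.1938 0.0568] yaw 104.1 tilt [0.0008 0.0001] F [ 0.7 -0.  -0.4] open 0.7 gf 0.0 q [ 0.12  0.51 -0.66  1.67  0.34  1.08 -0.39]
[-0.0329  0.001 ]
```

At -0.033 there is no force, where the plunger pushed back at -0.037 earlier, so it has latched. Backing off and up for a last look.

play_rows:
  plan:
    - {"rx": 0, "ry": 0, "rz": 0, "x": -20, "y": -5, "z": 0, "hand": 0}
    - {"rx": 0, "ry": 0, "rz": 0, "x": -35, "y": -9, "z": 10, "hand": 0}
    - {"rx": 0, "ry": 0, "rz": 0, "x": -45, "y": -12, "z": 45, "hand": 0}
    - {"rx": 0, "ry": 0, "rz": 0, "x": -55, "y": -15, "z": 85, "hand": 0}
    - {"rx": 0, "ry": 0, "rz": 0, "x": -90, "y": -15, "z": 105, "hand": 0}
    - {"rx": 0, "ry": 0, "rz": 0, "x": -120, "y": -15, "z": 130, "hand": 0}
    - {"rx": 0, "ry": 0, "rz": 0, "x": -120, "y": -15, "z": 130, "hand": 0}
    - {"rx": 0, "ry": 0, "rz": 0, "x": -120, "y": -15, "z": 130, "hand": 0}

```text
clock: 40.02
position: [0.4773, 0.1793, 0.1888]
ee_rot: [0.615, 0.789, 0.001, 0.002]
contact_force: [1.2, 0.1, 0.4]
opening: 0.001
grip_force: 0.0
```

Run:
```python
from h import *
p=st(); save('scene','s11.png',(60,60,400,290),2.3)
```

```text
t 40.02 P [0.4773 0.1793 0.1888] yaw 104.14 tilt [ 0.0054 -0.0006] F [1.2 0.1 0.4] open 0.1 gf 0.0 q [ 0.27  0.13 -0.77  1.82  0.1   1.23 -0.28]
```

View pics/s11.png

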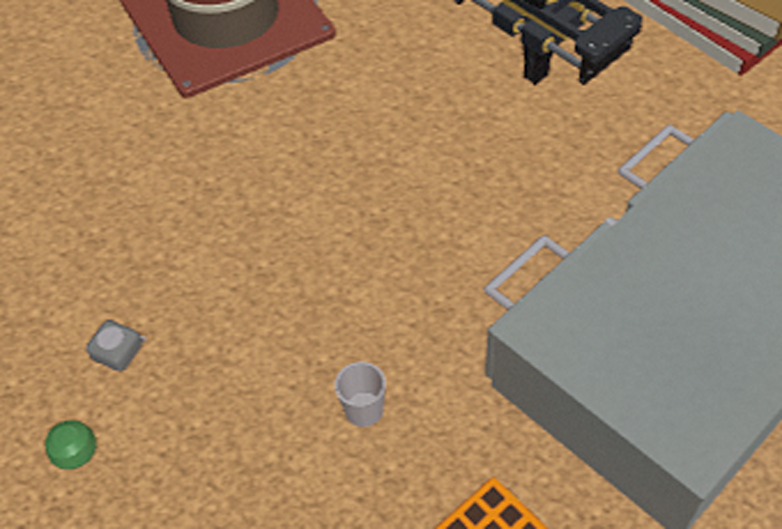

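The plunger at (611,220) is now nearly hidden, both drawers are shut, and the bystanders have not moved. Handing in.

```bash
python3 -c "
from rig import ctrl
print(ctrl.close_job())"
```

```text
the job is handed in; nothing more can be done
None
```

I handed the job in at about 40 s: three tins in the left drawer, three stamps in the right, both drawers pushed to their stops, the plunger latched and the bystanders where they stood; the hand-in returned no verdict.

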